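# Swap the empty brad vials in a locking rack and pin it shut

### The job

Get the brad rack ready for the van: pull up its spring pin and turn it into its rest notch so that it stays up by itself, then slide the keeper bar fully back off the vials. Take every empty, red-capped vial out of the rack and put it in the grey tub, and seat every full, blue-capped vial from the bench fully down in a hole of the rack. Then bring the keeper bar fully home over the caps and let the spring pin down until it locks the bar again; leave the oak offcut, cork block, sanding pad and pencil where they are.

Things in the scene. Friction and masses are not known exactly. Their poses are not given: they have to be found in the camera images.
- rack: locking vial rack, fixed; origin on the bench under the middle of its row of 4 holes. Row along its y; x is the way the keeper opens (away from the robot). Wooden block 90 (x) x 240 (y) mm, top z = 62, hole floors z = 20, tops of seated vials z = 115 mm. Ply base x -66 to +170, y -160 to +158 mm. On the -y side a dark steel bracket (y -140 to -215, top z = 146 mm) carries the spring pin
- hole0 (a point): centre of the mouth of rack hole 0, on the block's top, z = 62 mm; rack y = -87 mm, x = 0; hole 37 mm wide with a 1.5 mm chamfer, 42 mm deep, 58 mm from hole to hole (so grip vials with the fingers closing along the rack's x, across the row)
- hole1 (a point): centre of the mouth of rack hole 1, on the block's top, z = 62 mm; rack y = -29 mm, x = 0; hole 37 mm wide with a 1.5 mm chamfer, 42 mm deep, 58 mm from hole to hole (so grip vials with the fingers closing along the rack's x, across the row)
- hole2 (a point): centre of the mouth of rack hole 2, on the block's top, z = 62 mm; rack y = 29 mm, x = 0; hole 37 mm wide with a 1.5 mm chamfer, 42 mm deep, 58 mm from hole to hole (so grip vials with the fingers closing along the rack's x, across the row)
- hole3 (a point): centre of the mouth of rack hole 3, on the block's top, z = 62 mm; rack y = 87 mm, x = 0; hole 37 mm wide with a 1.5 mm chamfer, 42 mm deep, 58 mm from hole to hole (so grip vials with the fingers closing along the rack's x, across the row)
- keeper (a joint): slide of the aluminium keeper bar along the rack's x: 0 = home over the caps (stop), 0.090 = fully back (stop). Moves with 2 to 4 N, stays where left. Bar 28 mm wide, z = 120 to 128 mm (5 mm over seated caps), on legs at y = +-137 mm. The tongue at its -y end has a 15 mm hole for the pin at y = -163 mm; the hole is under the pin when the bar is home (within 2.5 mm)
- keeper_handle (a point): centre of the keeper's handle (moves with it): black round bar 14 mm thick, 68 mm long along the rack's y, on two posts; at rack x = the keeper's position, y = 0, z = 166 mm. Pinch it from above with the fingers closing along the rack's x. With the bar fully back the bar's near edge is 76 mm behind the row of holes
- pin_lift (a joint): height of the spring pin above home, 0 to 0.020 m. 0 = down, through the tongue's hole: keeper locked. The spring presses down with 6.6 N at 0, 11 N at 0.015. About 0.012 = held up in the rest notch, clear of the keeper. About 0.009 with the handle turned back = riding on the tongue, keeper not home. If it drops while the keeper is back it bars the tongue's way
- pin_turn (a joint): turn of the pin's handle, anticlockwise from above: 0 = locking slot (pin can go right down), 1.31 = rest notch; stops at -0.04 and 1.37. It turns between them only when lifted 0.0155 or more, over the ridge. Let down at 1.31 (+-0.08) its cross pin drops 3 mm into the rest notch and stays; to free it lift over the ridge, turn to 0, let down
- pin_handle (a point): centre of the gripping part of the red T handle, on the pin's axis (moves with it): rack x = 0, y = -163 mm, z = 200 mm with the pin down. T plate 12 mm thick, 44 mm long, 34 mm high (20 below to 14 above this point); at turn 0 its length lies along the rack's y, so the fingers close along rack x; it turns with pin_turn. The steel collar under it reaches z = 170 mm
- full1_mid (a point): centre (half-way up) of a full vial: blue knurled cap, clear body filled with grey steel brads; 95 mm high, 34 mm across (the cap is the top 22 mm), about 90 g, bottom-heavy, upright on the bench at the start; seated in the rack its centre is at z = 67.5 mm; grip it 20 to 25 mm above the centre
- full2_mid (a point): centre (half-way up) of a full vial: blue knurled cap, clear body filled with grey steel brads; 95 mm high, 34 mm across (the cap is the top 22 mm), about 90 g, bottom-heavy, upright on the bench at the start; seated in the rack its centre is at z = 67.5 mm; grip it 20 to 25 mm above the centre
- full3_mid (a point): centre (half-way up) of a full vial: blue knurled cap, clear body filled with grey steel brads; 95 mm high, 34 mm across (the cap is the top 22 mm), about 90 g, bottom-heavy, upright on the bench at the start; seated in the rack its centre is at z = 67.5 mm; grip it 20 to 25 mm above the centre
- full4_mid (a point): centre (half-way up) of a full vial: blue knurled cap, clear body filled with grey steel brads; 95 mm high, 34 mm across (the cap is the top 22 mm), about 90 g, bottom-heavy, upright on the bench at the start; seated in the rack its centre is at z = 67.5 mm; grip it 20 to 25 mm above the centre
- empty1_mid (a point): centre (half-way up) of an empty vial: red knurled cap, clear empty body, the same size, 50 g; stands in a rack hole at the start; grip it 20 to 25 mm above the centre
- empty2_mid (a point): centre (half-way up) of an empty vial: red knurled cap, clear empty body, the same size, 50 g; stands in a rack hole at the start; grip it 20 to 25 mm above the centre
- empty3_mid (a point): centre (half-way up) of an empty vial: red knurled cap, clear empty body, the same size, 50 g; stands in a rack hole at the start; grip it 20 to 25 mm above the centre
- tub: loose grey open tub for empties; origin at the middle of its underside, z up; outside 170 (x) x 125 (y) mm with a 6 mm lip all round, 60 mm high, walls and floor 4 mm
- oak_offcut: small oak offcut, 60 x 79 x 22 mm over its corners, bystander
- cork_block: cork block 99 x 118 x 30 mm over its corners, bystander
- sanding_pad: pale sanding pad, 58 x 63 x 11 mm, bystander
- pencil: red pencil about 160 mm long, 7 mm thick, bystander
Not all that is in view belongs to the job. Leave any orange or pink look-alike of the part that bears full1_mid alone.

How it is judged:
By the outcome, as a careful person would: the job done as asked, in the order asked, and still so for the second after the job is handed in, with the robot touching nothing.
Of empty1, empty2, empty3 only 1 to 2 are there at a start; the rules pass over those that are not, and their reading is None.
Of full1, full2, full3, full4 only 2 to 3 are there at a start; the rules pass over those that are not, and their reading is None.
At some moment in a run one of full1, full2, full3, full4, tub may be knocked a few centimetres aside while the robot is not near it.
It also fails if it takes over 210 s, if anything falls off the work surface, if the arm or the gripper's body presses on something with over 40 N, if the wrist force passes 120 N, or if a joint passes its speed limit or range.

### The arm

A 7-joint arm with a two-finger parallel gripper is mounted at the origin on a cart in front of the work surface, level with it; the furniture and walls round the work are solid. World frame = base frame: x ahead of the robot, y to its left, z up, the work surface at z = 0. Lengths are in m, angles in rad, forces in N, time in s.
With the tool pointing down it reaches from about 0.4 to 0.85 m from the base axis. Payload 10.4 kg.
Tool frame: the origin (TCP) lies at the very end of the fingers, on their centre line; the grasp point (between the pads) lies 19 mm behind it (grasp_offset is the distance from the TCP to the grasp point, in m); z points along the fingers, y is the line along which they close (so a half turn about z gives the same grasp; the last joint's range is limited). The gripper opens to 87 mm and grips with 3 to 60 N. Pads are 19 mm wide; open, the fingers measure 117 mm over their backs; the gripper's body (75 mm by 190 mm) begins 51 mm behind the grasp point.
Start: joints at [-1.237, 0.332, -0.065, 1.46, 0.022, 1.35, -0.088], TCP at [0.218, 0.586, 0.185] pointing down, gripper open.
Joint ranges: [-2.6, 2.6], [-0.5, 2.12], [-1.47, 1.34], [0.16, 2.42], [-1.27, 4.41], [0.06, 2.06], [-2.6, 2.6]. Speed limits (rad/s): [2.22, 2.22, 2.79, 2.79, 3.14, 3.14, 3.14].

### API

Orientations are given as a rotation vector (axis times angle).
In Python, from workcell import observe, camera, calibration, sign_off, grasp_offset gives the robot as it stands.
- The arm moves only by the tool play_rows, never from a script. Its argument "moves" is a list of rows, each a list of 2 entries, a list of its own where there are three numbers: the shift along the tool's x, y, z in mm, then the turn, a rotation vector about the tool's x, y, z in rad. In form: [[[tx, ty, tz], [rx, ry, rz]], ...]. A call has 1 to 12 rows; each row shifts and turns the commanded pose from where the row before left it, along the tool's axes as they then stand; what a row does not reach is not made up. A row lasts 1/10 s, in which the tool goes at most 50 mm and 8.59 degrees, less where a joint would pass 70% of its speed; a pose out of reach is approached as far as the arm can. A call is refused whole if a number of a shift passes 50 or a number of a turn 0.15, either way. A call with a gripper value outside its range is refused whole. "gripper" is the opening, from -1 (shut) to 1 (fully open), set as the call begins (left out, the last holds). The fingers move at their own pace and stop on an object; the grip force is fixed at half the most. Time passes only in rows, so rows that do not move let the fingers close. It gives the time, the measured TCP pose, the force, the opening and the grip force at its end, in the units of the state.
- observe(): the state, without advancing time (a new reading comes with each control period).
- camera(name): name is "side" or "top" or "wrist"; returns the picture (400x640x3 uint8, red, green, blue); there is no depth.
- calibration(name): a dict with "K" (3x3 intrinsics, pixels), "extrinsics" (4x4, takes a point from camera to world coordinates). Camera axes: x right, y up, looking along -z (the intrinsics and any distortion apply to the point x, -y, -z); pixel columns grow to the right and rows downward; lengths in m; the calibration is good to about 2 mm. The wrist camera is an equidistant fisheye: a pixel r from the principal point sees the ray r / f radians off the axis. A picture is of the moment at which its call begins: read the wrist's pose just before it. calibration takes no time and is no camera call; for the wrist camera it gives the pose at the moment of the call.
- sign_off(): hands the job in; it is judged then, once.
The state is a dict: "clock": time; "q": joint angles; "joint_vel": joint speeds; "joint_efforts": joint torques, N m; "tool_pos": TCP position; "tool_rot": TCP orientation; "ft_force": force on the tool from outside, world axes, zero at the start; "ft_torque": the same for the moment, N m; "opening": finger opening in m; "finger_force": force on a finger pad.
Only numpy, scipy, OpenCV 4.12 (cv2) and the standard library are available. Lean on these libraries where they do the work, as an engineer would, in place of code of your own. Each camera call takes 0.05 s, during which the arm holds its last target. There are 200 camera calls.

## Working session

There is one attempt and no reset: what is moved stays moved. The work goes in short steps, Python scripts to look and compute and a tool call to move; the robot and the scene stay as the last step left them, time stands still between calls to the robot, and variables do not carry over. Pictures are saved under pics/ and viewed, at most 14 in all, crops included, and the job is handed in when it is done.

Besides the shell and the picture viewer there is one more tool, called in YAML: its name, and indented under it one key for each argument. play_rows: Moves the arm, as the interface text tells. Its arguments: {"type":"object","properties":{"moves":{"type":"array","items":{"type":"array"}},"gripper":{"type":"number"}},"required":["moves"]}

```bash
mkdir -p pics
python3 - <<'E'
from workcell import *
import cv2,numpy as np
s=observe();print(s['clock'],s['tool_pos'],s['tool_rot'],s['opening'],grasp_offset)
for n in ('top','side'):
    im=camera(n);cv2.imwrite(f'pics/{n}0.png',im[:,:,::-1]);c=calibration(n);print(n,np.round(np.array(c['K']),1).tolist(),np.round(np.array(c['extrinsics']),3).tolist(),c.keys())
E
```

```text
0.0 [0.21815322 0.58519899 0.18413346] [-5.57377309e-01 -3.09157001e+00  2.28851185e-03] 0.08703433576341119 0.0187
top [[463.5, 0.0, 322.1], [0.0, 463.5, 193.3], [0.0, 0.0, 1.0]] [[0.005, 0.99, -0.142, 0.338], [-1.0, 0.004, -0.006, -0.006], [-0.005, 0.142, 0.99, 1.623], [0.0, 0.0, 0.0, 1.0]] dict_keys(['K', 'extrinsics'])
side [[440.4, 0.0, 333.1], [0.0, 440.4, 200.7], [0.0, 0.0, 1.0]] [[-0.999, -0.021, 0.041, 0.596], [0.046, -0.407, 0.912, 1.211], [-0.003, 0.913, 0.407, 0.696], [0.0, 0.0, 0.0, 1.0]] dict_keys(['K', 'extrinsics'])
```

View pics/top0.png

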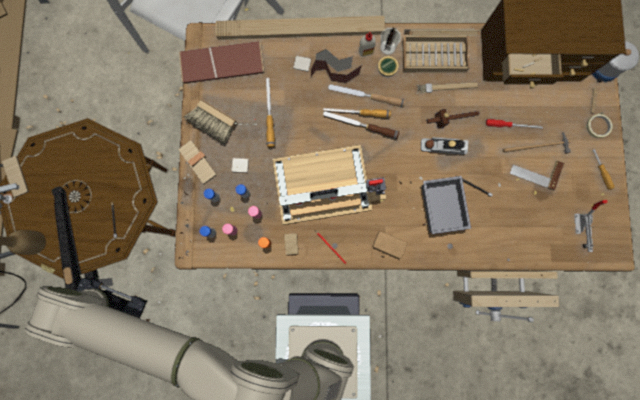

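View pics/side0.png

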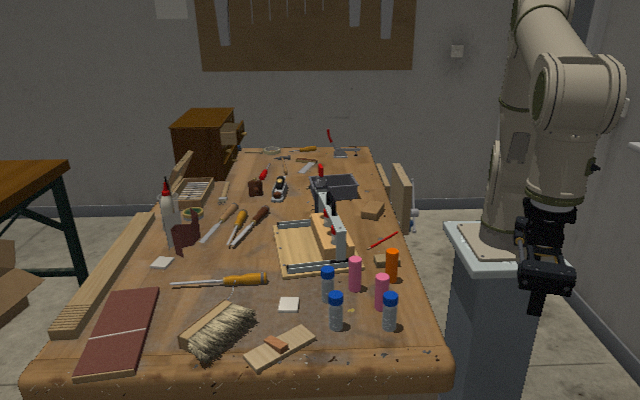

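```bash
cat > h.py <<'E'
import numpy as np,cv2
from workcell import *
def ray(n,u,v,c=None):
    c=c or calibration(n);K=np.array(c['K']);T=np.array(c['extrinsics'])
    x=(u-K[0,2])/K[0,0];y=(v-K[1,2])/K[1,1]
    if n=='wrist':
        r=np.hypot(x,y);d=np.array([x,y,0])/max(r,1e-9)*np.sin(r);d[2]=np.cos(r)
    else: d=np.array([x,y,1.])
    d=T[:3,:3]@(d*[1,-1,-1]);return T[:3,3],d/np.linalg.norm(d)
def onz(n,u,v,z,c=None):
    o,d=ray(n,u,v,c);return (o+d*(z-o[2])/d[2])
def proj(n,p,c=None):
    c=c or calibration(n);K=np.array(c['K']);T=np.array(c['extrinsics'])
    q=(T[:3,:3].T@(np.asarray(p,float)-T[:3,3]))*[1,-1,-1]
    if n=='wrist':
        r=np.hypot(q[0],q[1]);t=np.arctan2(r,q[2]);q=np.array([q[0]/r*t,q[1]/r*t,1])
    return K[0,0]*q[0]/q[2]+K[0,2],K[1,1]*q[1]/q[2]+K[1,2]
def tri(rs):
    A=np.zeros((3,3));b=np.zeros(3)
    for o,d in rs:
        P=np.eye(3)-np.outer(d,d);A+=P;b+=P@o
    p=np.linalg.solve(A,b);return p,[np.linalg.norm(np.cross(d,p-o)) for o,d in rs]
def blobs(im,h0,h1,s0=120,v0=60,amin=15):
    H=cv2.cvtColor(im,cv2.COLOR_RGB2HSV);m=cv2.inRange(H,(max(h0,0),s0,v0),(h1,255,255))
    if h0<0: m|=cv2.inRange(H,(180+h0,s0,v0),(180,255,255))
    n,l,st,ce=cv2.connectedComponentsWithStats(m)
    return [(int(st[i,4]),np.round(ce[i],1).tolist(),st[i,:4].tolist()) for i in range(1,n) if st[i,4]>=amin]
E
python3 - <<'E'
from h import *
t=cv2.imread('pics/top0.png');s=cv2.imread('pics/side0.png')
a=cv2.resize(t[135:260,185:395],None,fx=3.8,fy=3.8,interpolation=cv2.INTER_CUBIC)
cv2.imwrite('pics/c1.png',a)
b=cv2.resize(s[160:340,260:420],None,fx=3.3,fy=3.3,interpolation=cv2.INTER_CUBIC);cv2.imwrite('pics/c2.png',b)
for n,im in (('top',t),('side',s)):
    im=im[:,:,::-1].copy()
    print(n,'blue',blobs(im,105,130,130,60)); print('red',[x for x in blobs(im,-6,6,150,60,6)])
E
```

```text
top blue [(80, [240.6, 189.2], [236, 185, 10, 10]), (83, [209.0, 193.5], [204, 189, 11, 10]), (86, [205.1, 230.8], [200, 226, 11, 10])]
red [(40, [368.6, 36.2], [366, 32, 6, 9]), (151, [497.8, 122.8], [486, 119, 26, 8]), (56, [375.5, 181.9], [369, 179, 14, 6]), (48, [599.4, 203.5], [593, 200, 14, 9]), (82, [330.9, 247.6], [317, 233, 29, 31])]
side blue [(161, [327.1, 272.0], [321, 266, 13, 14]), (207, [335.1, 297.6], [328, 290, 15, 16]), (205, [390.0, 298.3], [383, 291, 15, 16])]
red [(25, [328.8, 135.6], [327, 129, 5, 14]), (58, [320.1, 169.6], [318, 163, 5, 14]), (57, [262.8, 174.4], [259, 169, 8, 11]), (66, [165.1, 190.4], [162, 182, 8, 14]), (24, [325.2, 213.4], [324, 208, 5, 10]), (28, [332.4, 229.8], [331, 225, 4, 10]), (74, [383.7, 239.1], [371, 231, 27, 17])]
```

View pics/c1.png

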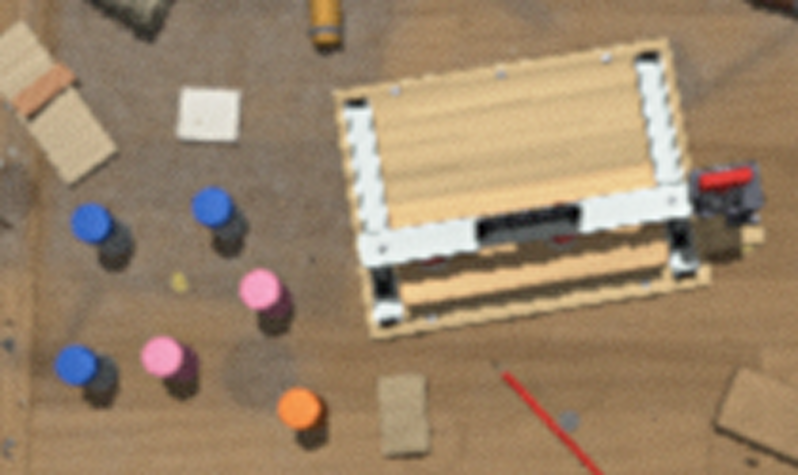

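View pics/c2.png

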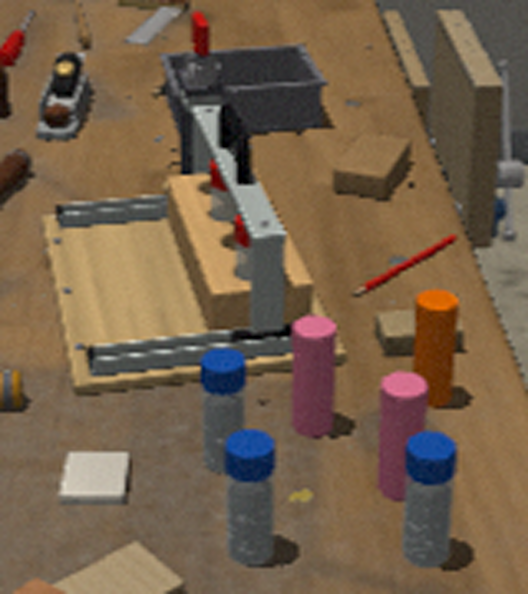

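Run:
```python
from h import *
t=cv2.imread('pics/top0.png')[:,:,::-1].copy()
f=lambda u,v,z:np.round(onz('top',185+(u-1.4)/3.8,135+(v-1.4)/3.8,z)*1000,1)
for n,u,v in(('+x+y',335,95),('+x-y',665,42),('-x-y',710,280),('-x+y',375,335)):print(n,f(u,v,.012))
print('handle',f(528,221,.173),'barL',f(365,247,.128),'barR',f(690,200,.128))
print('T',onz('top',375.5,181.9,.214), tri([ray('top',375.5,181.9),ray('side',320.1,169.6)]))
T=[(240.6,189.2),(209,193.5),(205.1,230.8)];S=[(327.1,272),(335.1,297.6),(390,298.3)]
for a,b in zip(T,S):print('full',onz('top',*a,.093).round(4),[x.round(4) if i==0 else np.round(x,4) for i,x in enumerate(tri([ray('top',*a),ray('side',*b)]))])
for b in((325.2,213.4),(332.4,229.8)):
    print('empty', onz('side',*b,.104).round(4))
print('tub',[onz('top',u,v,.06).round(3) for u,v in((421,182),(462,177),(469,230),(429,236))])
H=cv2.cvtColor(t,cv2.COLOR_RGB2HSV)
```

```text
+x+y [688.9 179.8  12. ]
+x-y [ 740.6 -128.7   12. ]
-x-y [ 516.4 -168.5   12. ]
-x+y [464.6 138.7  12. ]
handle [547.3  -1.4 173. ] barL [530.8 138.1 128. ] barR [ 572.6 -140.3  128. ]
T [ 0.5758642  -0.16128476  0.214     ] (array([ 0.57766609, -0.16305014,  0.19712901]), [np.float64(0.0010404432470635975), np.float64(0.0010404432470637228)])
full [0.57   0.2761 0.093 ] [array([0.5702, 0.2776, 0.0852]), array([0.0009, 0.0009])]
full [0.5551 0.3813 0.093 ] [array([0.5554, 0.3834, 0.0849]), array([0.0008, 0.0008])]
full [0.4307 0.3893 0.093 ] [array([0.4305, 0.3917, 0.0843]), array([0.0007, 0.0007])]
empty [ 0.565  -0.0211  0.104 ]
empty [0.5475 0.0888 0.104 ]
tub [array([ 0.602, -0.334,  0.06 ]), array([ 0.62 , -0.474,  0.06 ]), array([ 0.439, -0.491,  0.06 ]), array([ 0.418, -0.356,  0.06 ])]
```

Run:
```python
from h import *
t=cv2.imread('pics/top0.png');s=cv2.imread('pics/side0.png')
a=cv2.resize(t[255:335,50:160],None,fx=3.6,fy=3.6,interpolation=cv2.INTER_CUBIC)
b=cv2.resize(s[190:330,500:600],None,fx=3.6,fy=3.6,interpolation=cv2.INTER_CUBIC)
o=np.zeros((504,760,3),np.uint8);o[:288,:396]=a;o[:504,400:]=b[:504,:360]
cv2.imwrite('pics/c3.png',o)
print(proj('top',observe()['tool_pos']),proj('top',observe()['tool_pos']+np.array([0,0,.07])),np.array(calibration('wrist')['K']).round(1).tolist(),np.array(calibration('wrist')['extrinsics']).round(3).tolist())
```

```text
(np.float64(130.30880846129335), np.float64(298.5997256454291)) (np.float64(120.26929857575945), np.float64(300.6021251375427)) [[309.7, 0.0, 318.9], [0.0, 309.7, 197.1], [0.0, 0.0, 1.0]] [[0.349, -0.893, -0.284, 0.139], [0.937, 0.332, 0.107, 0.615], [-0.001, -0.304, 0.953, 0.383], [0.0, 0.0, 0.0, 1.0]]
```

View pics/c3.png

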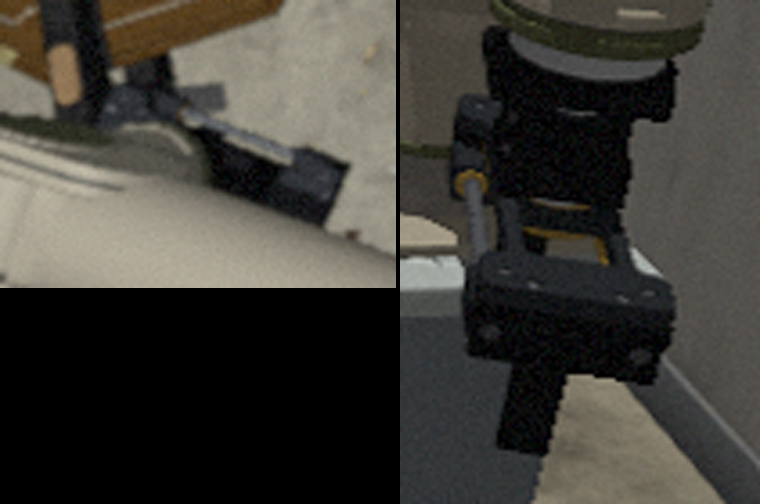

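```bash
cat >> h.py <<'E'
from scipy.spatial.transform import Rotation as Ro
O=np.array([.550,-.0018]);TH=.167
def W(x,y): # rack mm -> world m
    c,s=np.cos(TH),np.sin(TH);return O+np.array([c*x-s*y,s*x+c*y])/1000
def plan(p,ang,tag=''):
    """turn about tool z (rad), then shift (mm) in tool axes after the turn"""
    s=observe();R=Ro.from_rotvec(s['tool_rot']);y=R.as_matrix()[:,1]
    a=np.arctan2(y[1],y[0]);d=(ang-a+np.pi/2)%np.pi-np.pi/2
    t=Ro.from_matrix(np.array([[np.sin(ang),np.cos(ang),0],[-np.cos(ang),np.sin(ang),0],[0,0,-1.]]))
    if abs((ang-a+np.pi)%(2*np.pi)-np.pi)>np.pi/2: t=t*Ro.from_rotvec([0,0,np.pi])
    dr=(R.inv()*t).as_rotvec()
    print(tag,'t%.1f'%s['clock'],'at',(s['tool_pos']*1000).round(1),'yaw %.3f'%a,'turn',dr.round(3),'shift',(t.as_matrix().T@(np.asarray(p)-s['tool_pos'])*1000).round(1),'q7 %.2f'%s['q'][6],'op %.3f'%s['opening'],'F',np.round(s['ft_force'],1))
E
python3 -c "
from h import *
plan([*W(0,-163),.26],TH,'T');print(W(0,-163))"
```

```text
Traceback (most recent call last):
  File "h.py", line 36, in plan
    t=Ro.from_matrix(np.array([[np.sin(ang),np.cos(ang),0],[-np.cos(ang),np.sin(ang),0],[0,0,-1.]]))
  File "scipy/spatial/transform/_rotation.pyx", line 1143, in scipy.spatial.transform._rotation.Rotation.from_matrix
ValueError: Non-positive determinant (left-handed or null coordinate frame) in rotation matrix 0: [[ 0.16622484  0.98608788  0.        ]
 [-0.98608788  0.16622484  0.        ]
 [ 0.          0.         -1.        ]].
```

```bash
sed -i 's/\[\[np.sin(ang),np.cos(ang),0\],\[-np.cos(ang)/[[-np.sin(ang),np.cos(ang),0],[np.cos(ang)/' h.py
python3 -c "
from h import *
plan([*W(0,-163),.26],TH,'T');print(W(0,-163))"
```

```text
T t0.1 at [218.2 585.3 184.2] yaw 1.214 turn [-1.000e-03  1.000e-03  1.047e+00] shift [-797.1  229.6  -75.8] q7 -0.09 op 0.087 F [ 0.1 -0.6 -0.7]
[ 0.57709465 -0.16253232]
```

play_rows:
  moves:
    - [[0,0,-17],[0,0,0.1496]]
    - [[0,0,-17],[0,0,0.1496]]
    - [[0,0,-17],[0,0,0.1496]]
    - [[0,0,-17],[0,0,0.1496]]
    - [[0,0,-17],[0,0,0.1496]]
    - [[0,0,-17],[0,0,0.1496]]
    - [[0,0,-17],[0,0,0.1496]]
    - [[-30,9,0],[0,0,0]]
    - [[-30,9,0],[0,0,0]]
    - [[-30,9,0],[0,0,0]]
    - [[-30,9,0],[0,0,0]]
    - [[-30,9,0],[0,0,0]]
  gripper: 1

```text
clock: 1.3
tool_pos: [0.2879, 0.4439, 0.3036]
tool_rot: [-2.029, -2.399, 0.001]
ft_force: [-0.1, -0.3, 1.2]
opening: 0.087
finger_force: 0.0
```

play_rows:
  moves:
    - [[-45,13,0],[0,0,0]]
    - [[-45,13,0],[0,0,0]]
    - [[-45,13,0],[0,0,0]]
    - [[-45,13,0],[0,0,0]]
    - [[-45,13,0],[0,0,0]]
    - [[-45,13,0],[0,0,0]]
    - [[-45,13,0],[0,0,0]]
    - [[-45,13,0],[0,0,0]]
    - [[-45,13,0],[0,0,0]]
    - [[-45,13,0],[0,0,0]]
    - [[-45,13,0],[0,0,0]]
    - [[-45,13,0],[0,0,0]]

```text
clock: 2.5
tool_pos: [0.5314, -0.0631, 0.304]
tool_rot: [2.028, 2.399, 0.001]
ft_force: [0.5, 0.4, 0.7]
opening: 0.0871
finger_force: 0.0
```

Run:
```python
from h import *
plan([*W(0,-163),.26],TH,'T')
c=calibration('wrist');im=camera('wrist');cv2.imwrite('pics/w1.png',im[:,:,::-1])
print(blobs(im,-6,6,140,50,40))
for x,y,z in((0,-163,214),(0,0,173),(0,87,115),(0,-29,115),(0,-87,62)):print((x,y,z),np.round(proj('wrist',[*W(x,y),z/1000],c),1))
```

```text
T t2.5 at [531.4 -63.1 304. ] yaw 0.167 turn [ 0.001 -0.     0.   ] shift [-105.6   28.5   44. ] q7 0.27 op 0.087 F [0.5 0.4 0.7]
[(321, [230.7, 118.5], [198, 93, 67, 53]), (306, [343.1, 266.3], [336, 252, 14, 28]), (129, [592.6, 269.4], [585, 262, 17, 16])]
(0, -163, 214) [344.9 281.4]
(0, 0, 173) [346.1 126.9]
(0, 87, 115) [342.5  54.2]
(0, -29, 115) [341.7 146. ]
(0, -87, 62) [338.5 179.9]
```

View pics/w1.png

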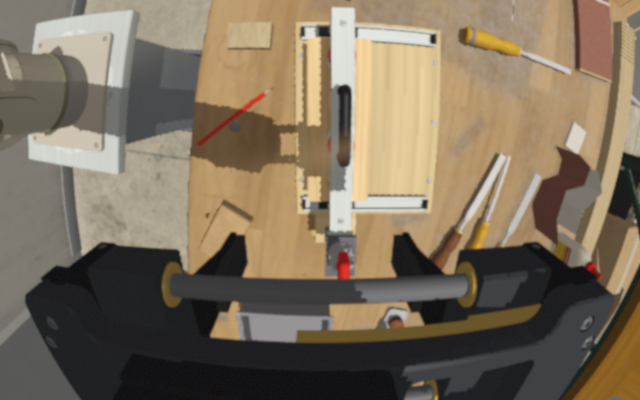

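play_rows:
  moves:
    - [[-26,7,0],[0,0,0]]
    - [[-26,7,0],[0,0,0]]
    - [[-27,7,0],[0,0,0]]
    - [[-27,7,0],[0,0,0]]
    - [[0,0,20],[0,0,0]]
    - [[0,0,20],[0,0,0]]
    - [[0,0,20],[0,0,0]]
    - [[0,0,20],[0,0,0]]
    - [[0,0,20],[0,0,0]]
    - [[0,0,12],[0,0,0]]
    - [[0,0,8],[0,0,0]]
    - [[0,0,1],[0,0,0]]

```text
clock: 3.75
tool_pos: [0.576, -0.1611, 0.1823]
tool_rot: [-2.028, -2.398, 0.001]
ft_force: [-1.2, -0.5, 0.8]
opening: 0.0869
finger_force: 0.0
```

Run:
```python
from h import *
plan([*W(0,-163),.182],TH,'T')
im=camera('side');cv2.imwrite('pics/s1.png',cv2.resize(im[140:240,260:390,::-1],None,fx=4.5,fy=4.5,interpolation=cv2.INTER_CUBIC))
```

```text
T t3.8 at [ 576.  -161.1  182.3] yaw 0.167 turn [-0.001 -0.    -0.   ] shift [-1.6  0.9  0.3] q7 0.57 op 0.087 F [-1.2 -0.5  0.8]
```

View pics/s1.png

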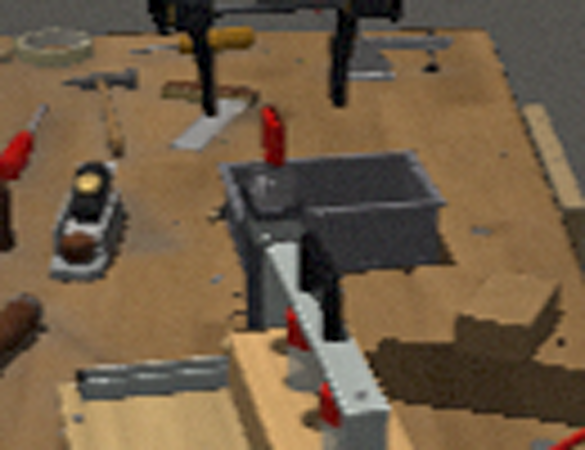

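Run:
```python
from h import *
s=observe();print(s['clock'],s['tool_pos'],proj('side',s['tool_pos']),proj('side',[*W(0,-163),.200]),proj('side',[*W(0,-163),.214]))
im=camera('side');cv2.imwrite('pics/s2.png',cv2.resize(im[140:240,260:390,::-1],None,fx=4.5,fy=4.5,interpolation=cv2.INTER_CUBIC))
c=np.array(calibration('side')['extrinsics']);print(blobs(im,-6,6,150,60,15)[:3])
```

```text
3.8 [ 0.57623934 -0.16129134  0.1828774 ] (np.float64(320.29489531868404), np.float64(173.76409289734065)) (np.float64(319.9527549263761), np.float64(168.77792163692357)) (np.float64(319.8890490779616), np.float64(164.76953195994457))
[(53, [320.1, 169.8], [318, 164, 5, 13]), (56, [262.7, 174.4], [259, 169, 8, 11]), (66, [165.0, 190.2], [162, 182, 8, 14])]
```

View pics/s2.png

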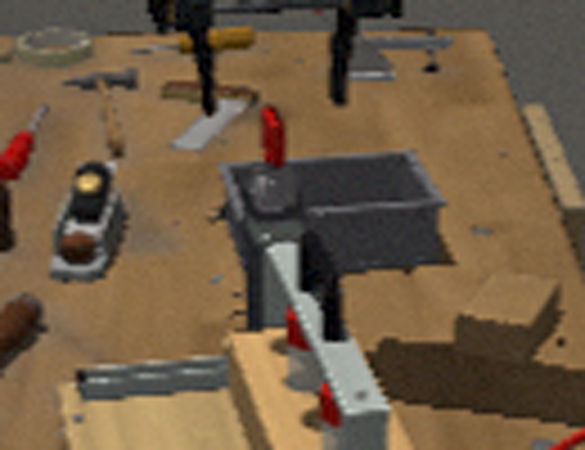

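play_rows:
  moves:
    - [[0,0,0],[0,0,0]]
    - [[0,0,0],[0,0,0]]
    - [[0,0,0],[0,0,0]]
    - [[0,0,0],[0,0,0]]
    - [[0,0,0],[0,0,0]]
    - [[0,0,0],[0,0,0]]
  gripper: -0.2

```text
clock: 4.45
tool_pos: [0.5763, -0.1613, 0.1829]
tool_rot: [-2.029, -2.399, -0.0]
ft_force: [-0.6, -0.3, -0.3]
opening: 0.0467
finger_force: 0.0
```

Run:
```python
from h import *
s=observe();print(s['clock'],s['tool_pos'],s['opening'],s['ft_force'])
im=camera('side');cv2.imwrite('pics/s3.png',cv2.resize(im[140:240,260:390,::-1],None,fx=4.5,fy=4.5,interpolation=cv2.INTER_CUBIC))
g=im.max(2)
for r in range(150,186): print(r,''.join('#' if g[r,c]<45 else 'R' if im[r,c,0]>2*im[r,c,1] and im[r,c,0]>80 else '.' for c in range(290,352)))
```

```text
4.45 [ 0.576266   -0.16127058  0.18292635] 0.04673575606773032 [-0.60393009 -0.27082944 -0.27512531]
150 ....R..............####...............####....................
151 ....................###...............####....................
152 ....................###...............####....................
153 ....................###...............###.....................
154 ....................###...............###.....................
155 .....................##...............###.....................
156 .....................##...............###......R.R.RRRR.......
157 .....................##...............###.....................
158 .....................##...............###.....................
159 .....................##...............###.....................
160 .....................##...............###.....................
161 .....................##...............###.....................
162 ...................R.##...............###.....................
163 ..................RR..##...............#......................
164 .................RRRR.##....RR...........................
[... 778 characters left out ...]
..................#............
177 ..............................##.......#......................
178 ..............................................................
179 ......................#.......................................
180 ...........................................#..................
181 ..............................................................
182 ........................##..........#.........................
183 ........................##..........#...................#.....
184 ........................##..........#................##.......
185 .........................##.........##.....#..................<stdin>:5: RuntimeWarning: overflow encountered in scalar multiply
```

Run:
```python
from h import *
s=observe();c=calibration('wrist');R=Ro.from_rotvec(s['tool_rot']).as_matrix()
E=np.array(c['extrinsics']);print('cam in tool',(R.T@(E[:3,3]-s['tool_pos'])).round(3), (R.T@E[:3,:3]).round(2).tolist())
for k in (-.09,-.07,-.05,-.035,-.019,0): print(k,[np.round(proj('wrist',s['tool_pos']+R@[0,y,k],c),0).tolist() for y in(-.0233,.0233,-.043,.043)])
im=camera('wrist');cv2.imwrite('pics/w2.png',im[:,:,::-1])
t=camera('top');cv2.imwrite('pics/t2.png',cv2.resize(t[140:260,330:480,::-1],None,fx=4,fy=4,interpolation=cv2.INTER_CUBIC))
print(proj('top',s['tool_pos']))
```

```text
cam in tool [ 0.084 -0.    -0.199] [[0.0, 0.95, 0.3], [1.0, -0.0, 0.0], [0.0, 0.3, -0.95]]
-0.09 [[266.0, 304.0], [372.0, 304.0], [224.0, 302.0], [415.0, 302.0]]
-0.07 [[272.0, 280.0], [366.0, 280.0], [234.0, 279.0], [405.0, 279.0]]
-0.05 [[277.0, 260.0], [362.0, 261.0], [243.0, 260.0], [396.0, 260.0]]
-0.035 [[280.0, 248.0], [358.0, 248.0], [248.0, 248.0], [391.0, 248.0]]
-0.019 [[283.0, 237.0], [356.0, 237.0], [253.0, 236.0], [385.0, 237.0]]
0 [[286.0, 225.0], [353.0, 225.0], [258.0, 225.0], [380.0, 225.0]]
(np.float64(374.4109509534499), np.float64(183.41621339972087))
```

View pics/w2.png

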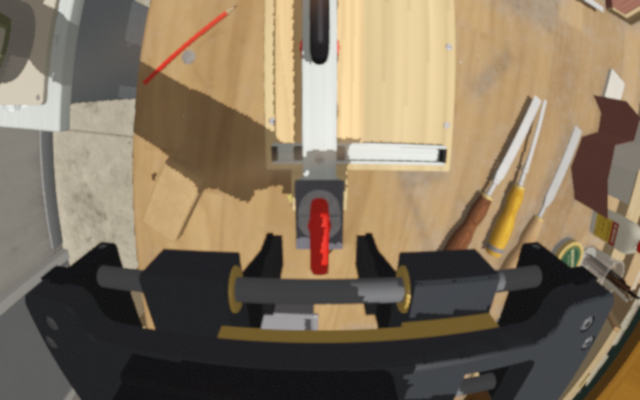

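play_rows:
  moves:
    - [[0,0,0],[0,0,0]]
    - [[0,0,0],[0,0,0]]
    - [[0,0,0],[0,0,0]]
    - [[0,0,0],[0,0,0]]
    - [[0,0,0],[0,0,0]]
    - [[0,0,0],[0,0,0]]
    - [[0,0,0],[0,0,0]]
    - [[0,0,0],[0,0,0]]
  gripper: -1

```text
clock: 5.4
tool_pos: [0.5763, -0.1613, 0.1829]
tool_rot: [-2.029, -2.399, -0.0]
ft_force: [-0.3, -0.4, 1.2]
opening: 0.0006
finger_force: 0.0
```

Run:
```python
from h import *
plan([*W(0,-163),.182],TH,'T');s=observe();print(s['finger_force'],s['ft_force'],s['ft_torque'])
print(proj('side',[.218,.585,.184]))
im=camera('side').astype(int)
g=im.max(2)
for r in range(155,180): print(r,''.join('#' if g[r,c]<45 else 'R' if im[r,c,0]>2*im[r,c,1] and im[r,c,0]>80 else '.' for c in range(300,342)))
```

```text
T t5.4 at [ 576.3 -161.3  182.9] yaw 0.167 turn [-0. -0. -0.] shift [-1.4  0.6  0.9] q7 0.57 op 0.001 F [-0.3 -0.4  1.2]
0.0 [-0.25480767 -0.37778732  1.18589732] [-0.13794685  0.0551835  -0.0230057 ]
(np.float64(526.8811111455212), np.float64(314.4307638149673))
155 ..................######..................
156 ..................######..................
157 ..................######..................
158 ..................######..................
159 ..................#####...................
160 ..................######..................
161 .................#######..................
162 ..................######..................
163 ...................#####..................
164 ...................#......................
165 ..................R.RR....................
166 ..................RR.R....................
167 ..................RRRRR...................
168 ..................R.RRR...................
169 ..................RRRRR...................
170 ..................R..RR...................
171 ..................R.RRR...................
172 ..................R.RRR...................
173 ...................RRRR...................
174 ....................RRR...................
175 ...................RRRR...................
176 .........................................#
177 ....................#.....................
178 ..............#...........................
179 ............#......................#.#....
```

Run:
```python
from h import *
s=observe();c=calibration('wrist');R=Ro.from_rotvec(s['tool_rot']).as_matrix()
im=camera('wrist').astype(int);g=im.max(2)
for r in range(222,262,2): print(r,''.join('#' if g[r,k]<48 else 'R' if im[r,k,0]>2*im[r,k,1] and im[r,k,0]>80 else '.' for k in range(290,350)))
for row in (231,235,239):
    p,e=tri([ray('side',320.5,164),ray('wrist',319.5,row,c)]);print(row,(R.T@(p-s['tool_pos'])*1000).round(1),np.round(e,4))
# side views of the start picture likewise
for k in (0,-.02,-.035):
    print(k,np.round(proj('side',s['tool_pos']+R@[.0095,0,k]),1),np.round(proj('wrist',s['tool_pos']+R@[.0095,0,k],c),1))
```

```text
222 ...................RRRRRRRRRRRRRRRRRRRRR....................
224 ..................RRRRRRRRRRRRRRRRRRRRRRR...................
226 ..................RRRRRRRRRRRRRRRRRRRRRR....................
228 ...................RRRRRRRRRRRRRRRRRRRRR....................
230 ...................RRRRRRRRRRRRRRRRRRRRR....................
232 ....................RRRRRRRRRRRRRRRRRRR.....................
234 ..............#####..RRRRRRRRRRRRRRRRR.######...............
236 .............#########...............#########..............
238 .............###############..###############...............
240 .............################.###############...............
242 .............################.###############...............
244 .............################.###############...............
246 .............################.################..............
248 .............################.################..............
250 .............################.################..............
252 ............#################.#################.............
254 ...........##################.##################............
256 #############################.##############################
258 #############################.##############################
260 #############################.##############################
231 [ 12.8   0.6 -38.6] [0.0005 0.0005]
235 [  9.9   0.3 -37.6] [0.0003 0.0003]
239 [  7.    0.1 -36.6] [0. 0.]
0 [320.8 174.7] [319.3 212.8]
-0.02 [320.7 169. ] [319.3 224. ]
-0.035 [320.7 164.7] [319.4 234. ]
```

play_rows:
  moves:
    - [[0,0,0],[0,0,0]]
    - [[0,0,0],[0,0,0]]
    - [[-1,0,0],[0,0,0]]
    - [[0,0,0],[0,0,0]]
    - [[0,0,8],[0,0,0]]
    - [[0,0,8],[0,0,0]]
    - [[0,0,8],[0,0,0]]
    - [[0,0,8],[0,0,0]]
    - [[0,0,6],[0,0,0]]
    - [[0,0,0],[0,0,0]]
  gripper: -0.2

```text
clock: 6.5
tool_pos: [0.5759, -0.1621, 0.1438]
tool_rot: [-2.028, -2.398, 0.001]
ft_force: [1.1, 0.5, -0.5]
opening: 0.0351
finger_force: 0.0
```

play_rows:
  moves:
    - [[0,0,0],[0,0,0]]
    - [[0,0,0],[0,0,0]]
    - [[0,0,0],[0,0,0]]
    - [[0,0,0],[0,0,0]]
    - [[0,0,0],[0,0,0]]
    - [[0,0,0],[0,0,0]]
  gripper: -1

```text
clock: 7.1
tool_pos: [0.5766, -0.1623, 0.1452]
tool_rot: [2.028, 2.399, 0.001]
ft_force: [-0.1, -0.2, 1.3]
opening: 0.0119
finger_force: 30.0
```

play_rows:
  moves:
    - [[0,0,-4],[0,0,0]]
    - [[0,0,-4],[0,0,0]]
    - [[0,0,-4],[0,0,0]]
    - [[0,0,-4],[0,0,0]]
    - [[0,0,-2],[0,0,0]]
    - [[0,0,0],[0,0,0]]
    - [[0,0,0],[0,0,0]]

```text
clock: 7.8
tool_pos: [0.5763, -0.1622, 0.1624]
tool_rot: [-2.028, -2.399, 0.001]
ft_force: [5.4, -2.4, -13.0]
opening: 0.0117
finger_force: 30.0
```

play_rows:
  moves:
    - [[0,0,0],[0,0,-0.131]]
    - [[0,0,0],[0,0,-0.131]]
    - [[0,0,0],[0,0,-0.131]]
    - [[0,0,0],[0,0,-0.131]]
    - [[0,0,0],[0,0,-0.131]]
    - [[0,0,0],[0,0,-0.131]]
    - [[0,0,0],[0,0,-0.131]]
    - [[0,0,0],[0,0,-0.131]]
    - [[0,0,0],[0,0,-0.131]]
    - [[0,0,0],[0,0,-0.131]]
    - [[0,0,0],[0,0,0]]
    - [[0,0,0],[0,0,0]]

```text
clock: 9.0
tool_pos: [0.5759, -0.1626, 0.1623]
tool_rot: [-0.154, -3.137, 0.0]
ft_force: [3.5, -2.1, -14.1]
opening: 0.0115
finger_force: 30.0
```

Run:
```python
from h import *
plan([*W(0,-163),.162],TH+1.31,'T');s=observe();print(s['finger_force'],s['ft_force'],s['ft_torque'])
```

```text
T t9.0 at [ 575.9 -162.6  162.3] yaw 1.472 turn [-0.    -0.001 -0.005] shift [-1.2  0.2  0.3] q7 1.81 op 0.012 F [  3.5  -2.1 -14.1]
29.99728327151388 [  3.51448739  -2.08721637 -14.0707761 ] [-0.69269806 -0.8141414  -0.01377223]
```

play_rows:
  moves:
    - [[0,0,2],[0,0,0]]
    - [[0,0,2],[0,0,0]]
    - [[0,0,2],[0,0,0]]
    - [[0,0,0],[0,0,0]]
    - [[0,0,0],[0,0,0]]

```text
clock: 9.5
tool_pos: [0.5761, -0.1626, 0.1571]
tool_rot: [-0.149, -3.138, 0.0]
ft_force: [-2.1, -3.4, -7.9]
opening: 0.0118
finger_force: 30.0
```

play_rows:
  moves:
    - [[0,0,1],[0,0,0]]
    - [[0,0,0],[0,0,0]]
    - [[0,0,0],[0,0,0]]

```text
clock: 9.8
tool_pos: [0.5762, -0.1626, 0.1569]
tool_rot: [0.148, 3.138, 0.0]
ft_force: [-5.8, -2.9, -0.4]
opening: 0.0118
finger_force: 30.0
```

play_rows:
  moves:
    - [[0,0,0],[0,0,0]]
    - [[0,0,0],[0,0,0]]
    - [[0,0,0],[0,0,0]]
    - [[0,0,0],[0,0,0]]
    - [[0,0,0],[0,0,0]]
  gripper: -0.3

```text
clock: 10.3
tool_pos: [0.5766, -0.162, 0.156]
tool_rot: [0.147, 3.138, 0.0]
ft_force: [-0.4, -0.1, -0.5]
opening: 0.0299
finger_force: 0.0
```

Run:
```python
from h import *
plan([*W(0,-163),.162],TH,'T')
im=camera('side');print(blobs(im,-6,6,150,60,15)[:4])
c=calibration('wrist');w=camera('wrist');print(blobs(w,-6,6,140,50,100))
print(proj('side',[*W(0,-163),.200]),proj('side',[*W(0,-163),.212]))
plan([*W(0,0),.3],TH)
```

```text
T t10.3 at [ 576.6 -162.   156. ] yaw 1.477 turn [0.   0.   1.31] shift [-0.6  0.4 -6. ] q7 1.82 op 0.030 F [-0.4 -0.1 -0.5]
[(26, [315.2, 166.4], [314, 162, 3, 10]), (31, [324.7, 166.7], [323, 162, 4, 10]), (57, [262.8, 174.4], [259, 169, 8, 11]), (65, [165.2, 190.4], [162, 182, 8, 14])]
[(284, [438.5, 21.6], [414, 0, 47, 45]), (157, [552.5, 128.2], [541, 124, 26, 11]), (228, [458.5, 150.6], [445, 145, 31, 13]), (1361, [317.6, 248.5], [305, 217, 26, 62])]
(np.float64(319.9527549263761), np.float64(168.77792163692357)) (np.float64(319.8981805509191), np.float64(165.34408677476222))
 t10.4 at [ 576.5 -162.1  155.9] yaw 1.477 turn [ 0.   -0.    1.31] shift [ 162.5    0.5 -144.1] q7 1.82 op 0.030 F [-1.   0.8 -0.1]
```

play_rows:
  moves:
    - [[0,0,-40],[0,0,0]]
    - [[0,0,-40],[0,0,0]]
    - [[0,0,0],[0,0,0.131]]
    - [[0,0,0],[0,0,0.131]]
    - [[0,0,0],[0,0,0.131]]
    - [[0,0,0],[0,0,0.131]]
    - [[0,0,0],[0,0,0.131]]
    - [[0,0,0],[0,0,0.131]]
    - [[0,0,0],[0,0,0.131]]
    - [[0,0,0],[0,0,0.131]]
    - [[0,0,0],[0,0,0.131]]
    - [[0,0,0],[0,0,0.131]]
  gripper: 0.2

```text
clock: 11.6
tool_pos: [0.5765, -0.1622, 0.2359]
tool_rot: [-2.035, -2.393, -0.0]
ft_force: [-0.5, -0.2, 1.0]
opening: 0.0523
finger_force: 0.0
```

play_rows:
  moves:
    - [[40,0,0],[0,0,0]]
    - [[40,0,0],[0,0,0]]
    - [[40,0,0],[0,0,0]]
    - [[42,0,0],[0,0,0]]
    - [[0,0,30],[0,0,0]]
    - [[0,0,30],[0,0,0]]
    - [[0,0,30],[0,0,0]]
    - [[0,0,20],[0,0,0]]
    - [[0,0,10],[0,0,0]]
    - [[0,0,5],[0,0,0]]
    - [[0,0,0],[0,0,0]]

```text
clock: 12.7
tool_pos: [0.5497, -0.0025, 0.1111]
tool_rot: [2.029, 2.399, 0.0]
ft_force: [0.1, 0.1, 0.1]
opening: 0.0521
finger_force: 0.0
```

Run:
```python
from h import *
plan([*W(0,0),.111],TH)
im=camera('side');print(blobs(im,-6,6,150,60,15)[:3])
```

```text
t12.7 at [549.7  -2.5 111.1] yaw 0.167 turn [ 0. -0. -0.] shift [0.7 0.4 0.1] q7 0.25 op 0.052 F [0.1 0.1 0.1]
[(37, [318.4, 163.5], [314, 162, 10, 4]), (56, [262.7, 174.4], [259, 169, 8, 11]), (65, [165.2, 190.4], [162, 182, 8, 14])]
```

play_rows:
  moves:
    - [[0,0,0],[0,0,0]]
    - [[0,0,0],[0,0,0]]
    - [[0,0,0],[0,0,0]]
    - [[0,0,0],[0,0,0]]
    - [[0,0,0],[0,0,0]]
    - [[0,0,0],[0,0,0]]
  gripper: -1

```text
clock: 13.35
tool_pos: [0.5499, -0.0024, 0.111]
tool_rot: [2.028, 2.398, 0.001]
ft_force: [0.3, -1.1, -2.9]
opening: 0.013
finger_force: 30.0
```

play_rows:
  moves:
    - [[0,5,0],[0,0,0]]
    - [[0,10,0],[0,0,0]]
    - [[0,10,0],[0,0,0]]
    - [[0,0,0],[0,0,0]]

```text
clock: 13.75
tool_pos: [0.5761, 0.0019, 0.111]
tool_rot: [2.027, 2.398, 0.001]
ft_force: [2.3, 1.1, 1.5]
opening: 0.0132
finger_force: 30.0
```

play_rows:
  moves:
    - [[0,12,0],[0,0,0]]
    - [[0,12,0],[0,0,0]]
    - [[0,12,0],[0,0,0]]
    - [[0,12,0],[0,0,0]]
    - [[0,10,0],[0,0,0]]
    - [[0,5,0],[0,0,0]]
    - [[0,3,0],[0,0,0]]
    - [[0,1,0],[0,0,0]]
    - [[0,0,0],[0,0,0]]

```text
clock: 14.65
tool_pos: [0.6386, 0.0124, 0.1109]
tool_rot: [-2.027, -2.396, 0.003]
ft_force: [-11.1, -0.8, 9.2]
opening: 0.0128
finger_force: 30.0
```

Run:
```python
from h import *
plan([*W(90,0),.111],TH)
```

```text
t14.7 at [638.6  12.4 110.9] yaw 0.166 turn [-0.003 -0.001 -0.001] shift [ 0.7  0.3 -0.1] q7 0.30 op 0.013 F [-11.1  -0.8   9.2]
```

play_rows:
  moves:
    - [[0,0,0],[0,0,0]]
    - [[0,0,0],[0,0,0]]
    - [[0,0,0],[0,0,0]]
    - [[0,0,0],[0,0,0]]
    - [[0,0,-25],[0,0,0]]
    - [[0,0,-35],[0,0,0]]
    - [[0,0,-40],[0,0,0]]
    - [[0,-30,0],[0,0,0]]
    - [[10,-30,0],[0,0,0]]
    - [[10,-30,0],[0,0,0]]
    - [[0,0,0],[0,0,0]]
  gripper: 0.25

```text
clock: 15.75
tool_pos: [0.5457, 0.0182, 0.2111]
tool_rot: [-2.026, -2.398, -0.002]
ft_force: [1.5, -0.2, 0.3]
opening: 0.0541
finger_force: 0.0
```

Run:
```python
from h import *
c=calibration('wrist');im=camera('wrist');cv2.imwrite('pics/w3.png',im[:,:,::-1])
for b in blobs(im,-8,8,130,50,40):
    p=onz('wrist',*b[1],.115,c);d=(p[:2]-O)*1000;print(b,p.round(4),'rack',round(np.cos(TH)*d[0]+np.sin(TH)*d[1],1),round(-np.sin(TH)*d[0]+np.cos(TH)*d[1],1))
plan([*W(0,87),.039],TH)
H=cv2.cvtColor(im,cv2.COLOR_RGB2HSV)
for y in(-87,-29,29,87):print(y,np.round(proj('wrist',[*W(0,y),.062],c)),np.round(proj('wrist',[*W(0,y),.115],c)))
```

```text
(992, [319.3, 120.0], [302, 103, 36, 36]) [0.5345 0.0841 0.115 ] rack -1.0 87.3
(431, [201.6, 175.8], [165, 149, 71, 58]) [0.4241 0.0111 0.115 ] rack -122.1 33.7
(878, [319.5, 229.1], [304, 212, 32, 35]) [ 0.5534 -0.0255  0.115 ] rack -0.6 -24.0
(67, [602.3, 336.7], [598, 331, 10, 12]) [ 1.1736 -0.191   0.115 ] rack 583.5 -290.2
 t15.8 at [547.3  18.3 211.4] yaw 0.168 turn [ 0.001 -0.002  0.001] shift [ 66.8  -0.7 172.4] q7 0.15 op 0.054 F [-0.2  1.1 -0.8]
-87 [320. 258.] [320. 280.]
-29 [320. 215.] [320. 234.]
29 [320. 168.] [320. 179.]
87 [320. 118.] [320. 120.]
```

View pics/w3.png

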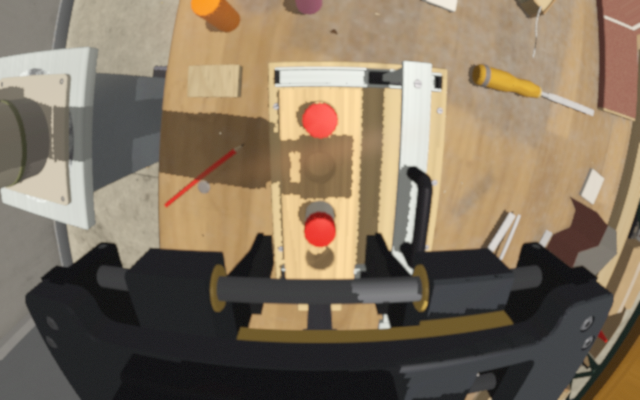

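play_rows:
  moves:
    - [[33,0,0],[0,0,0]]
    - [[34,-1,0],[0,0,0]]
    - [[0,0,30],[0,0,0]]
    - [[0,0,35],[0,0,0]]
    - [[0,0,35],[0,0,0]]
    - [[0,0,30],[0,0,0]]
    - [[0,0,20],[0,0,0]]
    - [[0,0,15],[0,0,0]]
    - [[0,0,7],[0,0,0]]
    - [[0,0,0],[0,0,0]]

```text
clock: 16.8
tool_pos: [0.5362, 0.0833, 0.0385]
tool_rot: [-2.029, -2.399, 0.001]
ft_force: [0.9, -0.6, 0.5]
opening: 0.0546
finger_force: 0.0
```

play_rows:
  moves:
    - [[0,0,0],[0,0,0]]
    - [[0,0,0],[0,0,0]]
    - [[0,0,0],[0,0,0]]
    - [[0,0,0],[0,0,0]]
    - [[0,0,0],[0,0,0]]
  gripper: -1

```text
clock: 17.3
tool_pos: [0.5365, 0.0837, 0.0395]
tool_rot: [2.028, 2.399, 0.002]
ft_force: [-1.1, -0.7, 4.6]
opening: 0.0336
finger_force: 30.4
```

play_rows:
  moves:
    - [[0,0,-10],[0,0,0]]
    - [[0,0,-30],[0,0,0]]
    - [[0,0,-40],[0,0,0]]
    - [[0,0,-50],[0,0,0]]
    - [[0,0,-50],[0,0,0]]
    - [[0,0,-50],[0,0,0]]
    - [[0,0,0],[0,0,0]]

```text
clock: 18.0
tool_pos: [0.5387, 0.0834, 0.2762]
tool_rot: [2.027, 2.395, 0.014]
ft_force: [0.4, -0.2, -1.2]
opening: 0.0335
finger_force: 30.3
```

```bash
cat >> h.py <<'E'
def tub(dbg=False):
    im=camera('top');H=cv2.cvtColor(im,cv2.COLOR_RGB2HSV)
    m=cv2.inRange(H,(0,0,40),(179,70,200));m[:,:400]=0;m[:,500:]=0;m[:160]=0;m[262:]=0
    m=cv2.morphologyEx(m,cv2.MORPH_CLOSE,np.ones((5,5)));m=cv2.morphologyEx(m,cv2.MORPH_OPEN,np.ones((5,5)))
    cs=cv2.findContours(m,cv2.RETR_EXTERNAL,cv2.CHAIN_APPROX_NONE)[0];c=max(cs,key=cv2.contourArea)
    r=cv2.minAreaRect(c);w=np.array([onz('top',*p,.06)[:2] for p in cv2.boxPoints(r)])
    e=w-np.roll(w,1,0);L=np.linalg.norm(e,axis=1);i=L.argmax();a=np.arctan2(e[i,1],e[i,0])
    print('tub',w.mean(0).round(4),'sides',L.round(3),'yaw',round((a+np.pi/2)%np.pi-np.pi/2,3),'px',np.round(r[0],1))
    return w.mean(0)
def fulls():
    a=blobs(camera('top'),105,130,130,60,20)
    for b in a: print('blue',b[1],b[0],onz('top',*b[1],.093).round(4))
E
python3 - <<'E'
from h import *
t=tub();fulls();a=.11
plan([t[0]+.035,t[1],.275],TH);s=observe();print(s['opening'],s['finger_force'])
E
```

```text
tub [ 0.5256 -0.4145] sides [0.189 0.146 0.189 0.144] yaw 0.117 px [445.5 204.6]
blue [240.7, 189.3] 79 [0.5696 0.2758 0.093 ]
blue [209.0, 193.5] 82 [0.5551 0.3813 0.093 ]
blue [204.9, 230.7] 82 [0.431 0.39  0.093]
 t18.1 at [536.5  83.4 270.3] yaw 0.167 turn [ 0.002 -0.001 -0.   ] shift [-494.9  -59.    -4.7] q7 0.00 op 0.034 F [-0.6 -0.7 -0.7]
0.03372547790074427 30.349147753149737
```

play_rows:
  moves:
    - [[-45,-5.4,0],[0,0,0]]
    - [[-45,-5.4,0],[0,0,0]]
    - [[-45,-5.4,0],[0,0,0]]
    - [[-45,-5.4,0],[0,0,0]]
    - [[-45,-5.4,0],[0,0,0]]
    - [[-45,-5.4,0],[0,0,0]]
    - [[-45,-5.4,0],[0,0,0]]
    - [[-45,-5.4,0],[0,0,0]]
    - [[-45,-5.4,0],[0,0,0]]
    - [[-45,-5.4,0],[0,0,0]]
    - [[-45,-5.4,0],[0,0,0]]
    - [[0,0,0],[0,0,0]]

```text
clock: 19.3
tool_pos: [0.5547, -0.4217, 0.2655]
tool_rot: [-2.038, -2.385, 0.008]
ft_force: [0.5, 0.0, -0.3]
opening: 0.0334
finger_force: 30.3
```

play_rows:
  moves:
    - [[0,0,40],[0,0,0]]
    - [[0,0,40],[0,0,0]]
    - [[0,0,40],[0,0,0]]
    - [[0,0,40],[0,0,0]]
    - [[0,0,30],[0,0,0]]
    - [[0,0,15],[0,0,0]]
    - [[0,0,0],[0,0,0]]

```text
clock: 20.0
tool_pos: [0.5583, -0.4132, 0.0613]
tool_rot: [-2.026, -2.395, 0.001]
ft_force: [-0.6, 0.9, -0.1]
opening: 0.0333
finger_force: 30.3
```

Run:
```python
from h import *
plan([.56,-.4145,.025],TH)
t=camera('top');cv2.imwrite('pics/t3.png',cv2.resize(t[150:260,390:520,::-1],None,fx=4.5,fy=4.5,interpolation=cv2.INTER_CUBIC))
```

```text
t20.0 at [ 558.3 -413.2   61.3] yaw 0.167 turn [-0.004 -0.003 -0.   ] shift [-1.6  1.4 36.3] q7 1.07 op 0.033 F [-0.6  0.9 -0.1]
```

View pics/t3.png

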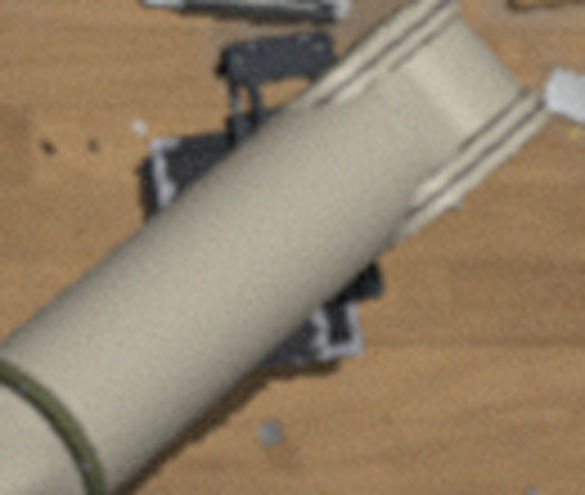

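play_rows:
  moves:
    - [[0,0,15],[0,0,0]]
    - [[0,0,10],[0,0,0]]
    - [[0,0,6],[0,0,0]]
    - [[0,0,4],[0,0,0]]
    - [[0,0,1],[0,0,0]]
    - [[0,0,0],[0,0,0]]

```text
clock: 20.65
tool_pos: [0.5598, -0.4146, 0.028]
tool_rot: [2.029, 2.399, 0.0]
ft_force: [-0.0, -0.1, -1.2]
opening: 0.0337
finger_force: 30.3
```

play_rows:
  moves:
    - [[0,0,1],[0,0,0]]
    - [[0,0,0],[0,0,0]]
    - [[0,0,0],[0,0,0]]
    - [[0,0,0],[0,0,0]]
  gripper: 0.05

```text
clock: 21.05
tool_pos: [0.5598, -0.4146, 0.0271]
tool_rot: [2.029, 2.399, 0.0]
ft_force: [-0.4, 0.5, -0.2]
opening: 0.0448
finger_force: 0.0
```

play_rows:
  moves:
    - [[0,0,-10],[0,0,0]]
    - [[0,0,-30],[0,0,0]]
    - [[0,0,-45],[0,0,0]]
    - [[0,0,-50],[0,0,0]]
    - [[0,0,-50],[0,0,0]]
    - [[45,5,-30],[0,0,0]]
    - [[45,5,0],[0,0,0]]
    - [[45,5,0],[0,0,0]]
    - [[45,5,0],[0,0,0]]
    - [[45,5,0],[0,0,0]]
    - [[45,5,0],[0,0,0]]
    - [[45,5,0],[0,0,0]]

```text
clock: 22.25
tool_pos: [0.5417, -0.1002, 0.2403]
tool_rot: [2.029, 2.398, 0.002]
ft_force: [1.2, 0.5, 0.6]
opening: 0.0459
finger_force: 0.0
```

Run:
```python
from h import *
plan([*W(0,-29),.16],TH-.5,'h1');print(W(0,-29))
t=camera('top');print(blobs(t,-8,8,130,50,15));tub()
```

```text
h1 t22.2 at [ 541.7 -100.2  240.3] yaw 0.166 turn [ 0.001 -0.001  0.499] shift [ 70.2 -10.4  80.3] q7 0.40 op 0.046 F [1.2 0.5 0.6]
[ 0.55482052 -0.03039655]
[(43, [368.6, 35.9], [366, 32, 6, 9]), (165, [497.8, 122.9], [486, 119, 27, 8]), (93, [332.5, 193.1], [328, 188, 11, 11]), (85, [447.1, 192.4], [442, 188, 11, 10]), (66, [599.1, 203.8], [592, 200, 16, 10]), (39, [322.2, 237.9], [317, 233, 11, 12])]
tub [ 0.5256 -0.4143] sides [0.189 0.147 0.189 0.144] yaw 0.117 px [445.5 204.6]
```

play_rows:
  moves:
    - [[0,0,0],[0,0,0.14]]
    - [[0,0,0],[0,0,0.14]]
    - [[0,0,0],[0,0,0.14]]
    - [[0,0,0],[0,0,0.14]]
    - [[0,0,0],[0,0,0.14]]
    - [[33,-12,0],[0,0,0]]
    - [[34,-12,0],[0,0,0]]
    - [[0,0,30],[0,0,0]]
    - [[0,0,30],[0,0,0]]
    - [[0,0,20],[0,0,0]]
    - [[0,0,0],[0,0,0]]
  gripper: 0.2

```text
clock: 23.45
tool_pos: [0.554, -0.0322, 0.1579]
tool_rot: [-2.728, -1.556, 0.005]
ft_force: [0.4, -0.0, 0.1]
opening: 0.0523
finger_force: 0.0
```

Run:
```python
from h import *
plan([*W(0,-29),.0395],TH-.7,'h1')
c=calibration('wrist');im=camera('wrist')
for b in blobs(im,-8,8,130,50,300): print(b,onz('wrist',*b[1],.115,c).round(4),proj('wrist',[*W(0,-29),.115],c))
```

```text
h1 t23.4 at [554.  -32.2 157.9] yaw -0.534 turn [-0.003  0.002 -0.001] shift [  2.   -0.2 118.4] q7 -0.36 op 0.052 F [ 0.4 -0.   0.1]
(1397, [318.7, 199.4], [299, 178, 41, 44]) [ 0.5558 -0.0277  0.115 ] (np.float64(319.27087713873203), np.float64(202.6414011783873))
(355, [206.4, 219.4], [200, 189, 14, 63]) [0.461  0.0064 0.115 ] (np.float64(319.27087713873203), np.float64(202.6414011783873))
```

play_rows:
  moves:
    - [[2,0,20],[0,0,0]]
    - [[0,0,25],[0,0,0]]
    - [[0,0,25],[0,0,0]]
    - [[0,0,20],[0,0,0]]
    - [[0,0,15],[0,0,0]]
    - [[0,0,10],[0,0,0]]
    - [[0,0,3],[0,0,0]]
    - [[0,0,0],[0,0,0]]

```text
clock: 24.3
tool_pos: [0.5569, -0.0302, 0.042]
tool_rot: [2.728, 1.558, 0.001]
ft_force: [-0.5, 1.0, 0.4]
opening: 0.052
finger_force: 0.0
```

play_rows:
  moves:
    - [[0,0,0],[0,0,0]]
    - [[0,0,0],[0,0,0]]
    - [[0,0,0],[0,0,0]]
    - [[0,0,0],[0,0,0]]
    - [[0,0,0],[0,0,0]]
  gripper: -1

```text
clock: 24.8
tool_pos: [0.5568, -0.03, 0.0419]
tool_rot: [2.728, 1.558, 0.001]
ft_force: [-0.5, 0.7, 3.4]
opening: 0.0335
finger_force: 29.9
```

play_rows:
  moves:
    - [[0,0,-10],[0,0,0]]
    - [[0,0,-30],[0,0,0]]
    - [[0,0,-40],[0,0,0]]
    - [[0,0,-50],[0,0,0]]
    - [[0,0,-50],[0,0,0]]
    - [[0,0,-50],[0,0,0]]
    - [[0,0,0],[0,0,-0.14]]
    - [[0,0,0],[0,0,-0.14]]
    - [[0,0,0],[0,0,-0.14]]
    - [[0,0,0],[0,0,-0.14]]
    - [[0,0,0],[0,0,-0.14]]
    - [[0,0,0],[0,0,0]]

```text
clock: 26.0
tool_pos: [0.5563, -0.0304, 0.272]
tool_rot: [2.027, 2.4, 0.0]
ft_force: [-0.4, 0.1, -0.2]
opening: 0.0334
finger_force: 29.9
```

Run:
```python
from h import *
t=tub();plan([.488,-.4185,.27],TH,'tub')
```

```text
tub [ 0.5256 -0.4143] sides [0.189 0.147 0.189 0.144] yaw 0.117 px [445.5 204.6]
tub t26.1 at [556.3 -30.4 272. ] yaw 0.163 turn [ 0.    -0.    -0.004] shift [-371.3 -131.9    2. ] q7 0.26 op 0.033 F [-0.7 -0.7 -0.8]
```

play_rows:
  moves:
    - [[-41.2,-14.6,0],[0,0,0]]
    - [[-41.2,-14.6,0],[0,0,0]]
    - [[-41.2,-14.6,0],[0,0,0]]
    - [[-41.2,-14.6,0],[0,0,0]]
    - [[-41.2,-14.6,0],[0,0,0]]
    - [[-41.2,-14.6,0],[0,0,0]]
    - [[-41.2,-14.6,0],[0,0,0]]
    - [[-41.2,-14.6,0],[0,0,0]]
    - [[-41.2,-14.6,0],[0,0,0]]
    - [[0,0,0],[0,0,0]]
    - [[0,0,40],[0,0,0]]
    - [[0,0,40],[0,0,0]]

```text
clock: 27.25
tool_pos: [0.4887, -0.4184, 0.1914]
tool_rot: [2.034, 2.392, -0.0]
ft_force: [0.2, 0.4, -1.4]
opening: 0.0333
finger_force: 29.9
```

play_rows:
  moves:
    - [[0,0,40],[0,0,0]]
    - [[0,0,40],[0,0,0]]
    - [[0,0,40],[0,0,0]]
    - [[0,0,20],[0,0,0]]
    - [[0,0,12],[0,0,0]]
    - [[0,0,6],[0,0,0]]
    - [[0,0,3],[0,0,0]]
    - [[0,0,0],[0,0,0]]
    - [[0,0,0],[0,0,0]]

```text
clock: 28.15
tool_pos: [0.489, -0.418, 0.0316]
tool_rot: [2.028, 2.397, 0.0]
ft_force: [-0.2, 0.5, -0.8]
opening: 0.0333
finger_force: 29.9
```

Run:
```python
from h import *
plan([.488,-.4185,.029],TH,'tub')
```

```text
tub t28.1 at [ 489.  -418.    31.6] yaw 0.166 turn [ 0.001  0.001 -0.001] shift [-0.4 -1.1  2.6] q7 1.18 op 0.033 F [-0.2  0.5 -0.8]
```

play_rows:
  moves:
    - [[0,0,2],[0,0,0]]
    - [[0,0,2],[0,0,0]]
    - [[0,0,0],[0,0,0]]

```text
clock: 28.45
tool_pos: [0.4884, -0.4174, 0.0263]
tool_rot: [-2.028, -2.399, -0.0]
ft_force: [-0.7, -0.6, -0.7]
opening: 0.0336
finger_force: 29.9
```

play_rows:
  moves:
    - [[0,0,0],[0,0,0]]
    - [[0,0,0],[0,0,0]]
    - [[0,0,0],[0,0,0]]
    - [[0,0,0],[0,0,0]]
    - [[0,0,-10],[0,0,0]]
    - [[0,0,-30],[0,0,0]]
    - [[0,0,-50],[0,0,0]]
    - [[0,0,-50],[0,0,0]]
    - [[0,0,-50],[0,0,0]]
    - [[0,0,-50],[0,0,0]]
    - [[45,0,0],[0,0,0]]
    - [[45,0,0],[0,0,0]]
  gripper: 0.05

```text
clock: 29.65
tool_pos: [0.4727, -0.3308, 0.2686]
tool_rot: [2.032, 2.391, -0.001]
ft_force: [1.3, 0.9, 1.5]
opening: 0.0458
finger_force: 0.0
```

play_rows:
  moves:
    - [[45,0,0],[0,0,0]]
    - [[45,0,0],[0,0,0]]
    - [[45,0,0],[0,0,0]]
    - [[45,0,0],[0,0,0]]
    - [[45,0,0],[0,0,0]]
    - [[45,0,0],[0,0,0]]
    - [[45,5,0],[0,0,0]]
    - [[45,5,0],[0,0,0]]
    - [[45,5,0],[0,0,0]]
    - [[0,0,0],[0,0,0]]
  gripper: 0.3

```text
clock: 30.65
tool_pos: [0.4201, 0.0782, 0.2667]
tool_rot: [-2.02, -2.406, -0.0]
ft_force: [0.3, -0.1, -0.0]
opening: 0.0569
finger_force: 0.0
```

Run:
```python
from h import *
print(blobs(camera('top'),-8,8,130,50,60));tub();fulls()
c=calibration('wrist');im=camera('wrist')
for b in blobs(im,105,130,130,50,60): print(b,onz('wrist',*b[1],.09,c).round(4))
print('side',blobs(camera('side'),105,130,130,60))
plan([.570,.2765,.15],TH)
```

```text
[(164, [497.8, 122.8], [486, 119, 26, 8]), (64, [375.6, 180.8], [373, 174, 6, 15]), (85, [447.1, 192.4], [442, 188, 11, 10]), (62, [599.1, 203.8], [592, 200, 16, 10]), (83, [449.3, 214.1], [444, 210, 11, 9]), (109, [331.0, 247.5], [317, 233, 29, 31])]
tub [ 0.5256 -0.4145] sides [0.189 0.146 0.189 0.144] yaw 0.117 px [445.5 204.6]
blue [240.6, 189.3] 78 [0.5696 0.2761 0.093 ]
blue [209.0, 193.5] 84 [0.5551 0.3813 0.093 ]
blue [205.1, 230.8] 85 [0.4307 0.3893 0.093 ]
(535, [458.2, 38.2], [445, 26, 27, 25]) [0.5662 0.2751 0.09  ]
side [(162, [327.1, 272.1], [321, 266, 13, 14]), (209, [335.0, 297.6], [328, 290, 15, 16]), (204, [389.9, 298.3], [383, 291, 15, 16])]
 t30.9 at [421.4  71.7 266.9] yaw 0.164 turn [ 0.001 -0.001 -0.003] shift [177.3 180.6 116.9] q7 -0.21 op 0.056 F [0.5 0.3 0.4]
```

play_rows:
  moves:
    - [[35,36,0],[0,0,0]]
    - [[35,36,0],[0,0,0]]
    - [[35,36,0],[0,0,0]]
    - [[36,36,0],[0,0,0]]
    - [[36,36,0],[0,0,0]]
    - [[0,0,40],[0,0,0]]
    - [[0,0,40],[0,0,0]]
    - [[0,0,37],[0,0,0]]
    - [[0,0,0],[0,0,0]]
    - [[0,0,0],[0,0,0]]

```text
clock: 31.9
tool_pos: [0.5684, 0.2747, 0.1508]
tool_rot: [2.03, 2.397, 0.0]
ft_force: [0.3, -0.5, -0.0]
opening: 0.0566
finger_force: 0.0
```

Run:
```python
from h import *
c=calibration('wrist');im=camera('wrist')
for b in blobs(im,105,130,130,50,60): print(b,onz('wrist',*b[1],.09,c).round(4),onz('wrist',*b[1],.095,c).round(4))
print(proj('wrist',[.570,.2765,.09],c))
plan([.570,.2768,.0195],TH)
```

```text
(1012, [186.1, 50.1], [168, 32, 38, 35]) [0.4316 0.3894 0.09  ] [0.434  0.3888 0.095 ]
(1234, [323.3, 72.1], [304, 53, 40, 39]) [0.5536 0.3827 0.09  ] [0.5536 0.3822 0.095 ]
(1170, [320.4, 194.2], [302, 175, 38, 39]) [0.5687 0.2789 0.09  ] [0.5684 0.2804 0.095 ]
(np.float64(321.3865145738296), np.float64(196.96095630333494))
 t31.9 at [569.1 275.2 152. ] yaw 0.166 turn [ 0.003 -0.001 -0.001] shift [  1.4   1.2 132.5] q7 -0.22 op 0.057 F [ 1.1 -0.2  0.4]
```

play_rows:
  moves:
    - [[1.5,0.5,20],[0,0,0]]
    - [[0,0,30],[0,0,0]]
    - [[0,0,30],[0,0,0]]
    - [[0,0,25],[0,0,0]]
    - [[0,0,15],[0,0,0]]
    - [[0,0,9],[0,0,0]]
    - [[0,0,3],[0,0,0]]
    - [[0,0,0],[0,0,0]]

```text
clock: 32.75
tool_pos: [0.5687, 0.2774, 0.0186]
tool_rot: [2.029, 2.398, 0.002]
ft_force: [-0.2, 0.2, -0.3]
opening: 0.0565
finger_force: 0.0
```

play_rows:
  moves:
    - [[0,0,0],[0,0,0]]
    - [[0,0,0],[0,0,0]]
    - [[0,0,0],[0,0,0]]
    - [[0,0,0],[0,0,0]]
    - [[0,0,0],[0,0,0]]
  gripper: -1

```text
clock: 33.25
tool_pos: [0.5682, 0.2772, 0.0179]
tool_rot: [2.029, 2.399, 0.001]
ft_force: [0.3, 0.4, 2.3]
opening: 0.0337
finger_force: 29.9
```

play_rows:
  moves:
    - [[0,0,-10],[0,0,0]]
    - [[0,0,-30],[0,0,0]]
    - [[0,0,-50],[0,0,0]]
    - [[0,0,-50],[0,0,0]]
    - [[0,0,-10],[0,0,0]]
    - [[0,0,0],[0,0,0]]
    - [[0,0,0],[0,0,0]]

```text
clock: 33.95
tool_pos: [0.5673, 0.2769, 0.1663]
tool_rot: [-2.028, -2.398, 0.002]
ft_force: [0.1, -0.1, -1.9]
opening: 0.0336
finger_force: 29.9
```

Run:
```python
from h import *
plan([*W(0,87),.17],TH)
```

```text
t34.0 at [567.3 276.9 166.3] yaw 0.167 turn [-0.002  0.    -0.   ] shift [-184.9  -63.4   -3.7] q7 -0.22 op 0.034 F [ 0.1 -0.1 -1.9]
```

play_rows:
  moves:
    - [[-37,-12.5,0],[0,0,0]]
    - [[-37,-12.5,0],[0,0,0]]
    - [[-37,-12.5,0],[0,0,0]]
    - [[-37,-12.5,0],[0,0,0]]
    - [[-37,-12.5,0],[0,0,0]]
    - [[0,0,20],[0,0,0]]
    - [[0,0,20],[0,0,0]]
    - [[0,0,20],[0,0,0]]
    - [[0,0,10],[0,0,0]]
    - [[0,0,0],[0,0,0]]
    - [[0,0,0],[0,0,0]]

```text
clock: 35.05
tool_pos: [0.537, 0.0842, 0.0975]
tool_rot: [-2.029, -2.399, 0.001]
ft_force: [-0.3, -0.3, -0.3]
opening: 0.0334
finger_force: 29.9
```

Run:
```python
from h import *
for i in range(3):
    plan([*W(.7,87),.0379],TH);camera('top')
```

```text
t35.0 at [537.   84.2  97.5] yaw 0.167 turn [-0.001  0.    -0.   ] shift [ 0.  -0.8 59.6] q7 0.05 op 0.033 F [-0.3 -0.3 -0.3]
 t35.1 at [537.4  84.3  98. ] yaw 0.167 turn [ 0.  0. -0.] shift [ 0.  -1.2 60.1] q7 0.05 op 0.034 F [-0.4 -0.3 -0.6]
 t35.1 at [537.6  84.4  98.3] yaw 0.167 turn [ 0.001 -0.    -0.   ] shift [-0.1 -1.4 60.4] q7 0.05 op 0.033 F [ 0.3 -0.5 -1.3]
```

play_rows:
  moves:
    - [[0,-1,8],[0,0,0]]
    - [[0,0,8],[0,0,0]]
    - [[0,0,6],[0,0,0]]
    - [[0,0,6],[0,0,0]]
    - [[0,0,6],[0,0,0]]
    - [[0,0,6],[0,0,0]]
    - [[0,0,6],[0,0,0]]
    - [[0,0,6],[0,0,0]]
    - [[0,0,4],[0,0,0]]
    - [[0,0,0],[0,0,0]]

```text
clock: 36.2
tool_pos: [0.5358, 0.084, 0.041]
tool_rot: [-2.028, -2.398, 0.001]
ft_force: [0.5, -0.5, -1.3]
opening: 0.0336
finger_force: 29.9
```

play_rows:
  moves:
    - [[0,0,2],[0,0,0]]
    - [[0,0,2],[0,0,0]]
    - [[0,0,0],[0,0,0]]

```text
clock: 36.5
tool_pos: [0.5364, 0.0842, 0.0378]
tool_rot: [2.028, 2.399, 0.001]
ft_force: [-0.4, 0.6, 1.0]
opening: 0.0336
finger_force: 29.9
```

play_rows:
  moves:
    - [[0,0,0],[0,0,0]]
    - [[0,0,0],[0,0,0]]
    - [[0,0,0],[0,0,0]]
    - [[0,0,0],[0,0,0]]
    - [[0,0,-10],[0,0,0]]
    - [[0,0,-30],[0,0,0]]
    - [[0,0,-50],[0,0,0]]
    - [[0,0,-35],[0,0,0]]
    - [[45,10,0],[0,0,0]]
    - [[45,10,0],[0,0,0]]
    - [[45,10,0],[0,0,0]]
    - [[45,10,0],[0,0,0]]
  gripper: 0.25

```text
clock: 37.7
tool_pos: [0.5457, 0.2701, 0.1637]
tool_rot: [2.029, 2.398, 0.002]
ft_force: [0.4, 0.2, 0.1]
opening: 0.0542
finger_force: 0.0
```

Run:
```python
from h import *
fulls()
im=camera('side');print('side',blobs(im,105,130,130,60),proj('side',[*W(0,87),.104]))
c=calibration('wrist');im=camera('wrist')
for b in blobs(im,105,130,130,50,60): print(b[:2],onz('wrist',*b[1],.09,c).round(4))
plan([.5545,.382,.15],TH)
```

```text
blue [297.9, 198.7] 70 [0.5387 0.0842 0.093 ]
blue [202.7, 231.2] 41 [0.4293 0.3972 0.093 ]
side [(112, [335.9, 229.0], [331, 224, 11, 11]), (204, [335.2, 297.7], [328, 290, 15, 16]), (210, [390.1, 298.2], [383, 290, 15, 17])] (np.float64(336.47046837296364), np.float64(228.9219662790861))
(1084, [217.3, 53.2]) [0.4314 0.3902 0.09  ]
(1117, [352.3, 80.9]) [0.5536 0.3827 0.09  ]
 t37.9 at [544.6 272.2 162.6] yaw 0.172 turn [-0.    -0.     0.005] shift [106.7  28.   12.6] q7 -0.24 op 0.055 F [ 0.5 -0.9 -0.2]
```

play_rows:
  moves:
    - [[36,9,0],[0,0,0]]
    - [[36,9,0],[0,0,0]]
    - [[35,9.5,0],[0,0,0]]
    - [[0,0,30],[0,0,0]]
    - [[0,0,30],[0,0,0]]
    - [[0,0,30],[0,0,0]]
    - [[0,0,25],[0,0,0]]
    - [[0,0,15],[0,0,0]]
    - [[0,0,9],[0,0,0]]
    - [[0,0,5],[0,0,0]]
    - [[0,0,0],[0,0,0]]

```text
clock: 38.95
tool_pos: [0.5553, 0.3783, 0.019]
tool_rot: [2.029, 2.399, 0.001]
ft_force: [0.4, 0.4, 0.9]
opening: 0.0545
finger_force: 0.0
```

Run:
```python
from h import *
plan([.5545,.382,.018],TH)
c=calibration('wrist');im=camera('wrist')
for b in blobs(im,105,130,130,50,60): print(b[:2],onz('wrist',*b[1],.09,c).round(4))
```

```text
t39.0 at [555.3 378.3  19. ] yaw 0.167 turn [ 0. -0. -0.] shift [ 3.8 -0.2  1. ] q7 -0.32 op 0.054 F [0.4 0.4 0.9]
(3083, [101.6, 210.2]) [0.4352 0.3947 0.09  ]
(2846, [318.7, 256.7]) [0.5526 0.3922 0.09  ]
```

play_rows:
  moves:
    - [[3.8,0,1],[0,0,0]]
    - [[0,0,0],[0,0,0]]

```text
clock: 39.2
tool_pos: [0.5545, 0.3832, 0.0183]
tool_rot: [-2.027, -2.399, -0.002]
ft_force: [-0.0, 0.3, -0.3]
opening: 0.0545
finger_force: 0.0
```

play_rows:
  moves:
    - [[0,0,0],[0,0,0]]
    - [[0,0,0],[0,0,0]]
    - [[0,0,0],[0,0,0]]
    - [[0,0,0],[0,0,0]]
    - [[0,0,0],[0,0,0]]
  gripper: -1

```text
clock: 39.7
tool_pos: [0.5545, 0.3821, 0.0176]
tool_rot: [-2.029, -2.399, -0.0]
ft_force: [0.5, 0.1, -0.4]
opening: 0.0334
finger_force: 30.0
```

play_rows:
  moves:
    - [[0,0,-10],[0,0,0]]
    - [[0,0,-30],[0,0,0]]
    - [[0,0,-50],[0,0,0]]
    - [[0,0,-50],[0,0,0]]
    - [[0,0,-20],[0,0,0]]
    - [[0,0,0],[0,0,0]]
    - [[0,0,0],[0,0,0]]

```text
clock: 40.4
tool_pos: [0.5543, 0.382, 0.1776]
tool_rot: [-2.029, -2.399, -0.0]
ft_force: [0.0, 0.0, -1.4]
opening: 0.0333
finger_force: 30.0
```

Run:
```python
from h import *
plan([*W(.3,-87),.17],TH)
```

```text
t40.4 at [554.3 382.  177.6] yaw 0.167 turn [ 0. -0. -0.] shift [-464.7  -67.7    7.6] q7 -0.36 op 0.033 F [ 0.   0.  -1.4]
```

play_rows:
  moves:
    - [[-42.2,-6.15,0],[0,0,0]]
    - [[-42.2,-6.15,0],[0,0,0]]
    - [[-42.2,-6.15,0],[0,0,0]]
    - [[-42.2,-6.15,0],[0,0,0]]
    - [[-42.2,-6.15,0],[0,0,0]]
    - [[-42.2,-6.15,0],[0,0,0]]
    - [[-42.2,-6.15,0],[0,0,0]]
    - [[-42.2,-6.15,0],[0,0,0]]
    - [[-42.2,-6.15,0],[0,0,0]]
    - [[-42.2,-6.15,0],[0,0,0]]
    - [[-42.2,-6.15,0],[0,0,0]]
    - [[0,0,0],[0,0,0]]

```text
clock: 41.6
tool_pos: [0.5628, -0.0943, 0.1764]
tool_rot: [2.04, 2.389, -0.006]
ft_force: [-0.5, 0.7, -0.6]
opening: 0.0333
finger_force: 30.0
```

play_rows:
  moves:
    - [[0,0,25],[0,0,0]]
    - [[0,0,25],[0,0,0]]
    - [[0,0,20],[0,0,0]]
    - [[0,0,10],[0,0,0]]
    - [[0,0,0],[0,0,0]]
    - [[0,0,0],[0,0,0]]

```text
clock: 42.2
tool_pos: [0.5649, -0.0868, 0.0978]
tool_rot: [2.029, 2.399, -0.0]
ft_force: [0.7, -0.4, -0.4]
opening: 0.0335
finger_force: 30.0
```

Run:
```python
from h import *
for i in range(2):
    plan([*W(.3,-87),.0377],TH);camera('top')
```

```text
t42.2 at [564.9 -86.8  97.8] yaw 0.167 turn [-0.  0. -0.] shift [-0.7 -0.2 60.1] q7 0.42 op 0.033 F [ 0.7 -0.4 -0.4]
 t42.2 at [565.2 -86.9  98.3] yaw 0.167 turn [ 0.001  0.    -0.   ] shift [-0.6 -0.6 60.6] q7 0.42 op 0.033 F [-0.4 -0.4 -1.5]
```

play_rows:
  moves:
    - [[-0.6,-0.2,8],[0,0,0]]
    - [[0,0,8],[0,0,0]]
    - [[0,0,6],[0,0,0]]
    - [[0,0,6],[0,0,0]]
    - [[0,0,6],[0,0,0]]
    - [[0,0,6],[0,0,0]]
    - [[0,0,6],[0,0,0]]
    - [[0,0,6],[0,0,0]]
    - [[0,0,4],[0,0,0]]
    - [[0,0,2],[0,0,0]]
    - [[0,0,0],[0,0,0]]

```text
clock: 43.4
tool_pos: [0.5646, -0.0875, 0.0393]
tool_rot: [-2.029, -2.399, 0.0]
ft_force: [0.9, -0.2, -0.9]
opening: 0.0335
finger_force: 30.0
```

play_rows:
  moves:
    - [[0,0,2],[0,0,0]]
    - [[0,0,0],[0,0,0]]
    - [[0,0,0],[0,0,0]]

```text
clock: 43.7
tool_pos: [0.5647, -0.0875, 0.0376]
tool_rot: [2.029, 2.399, 0.0]
ft_force: [0.8, -0.8, -1.0]
opening: 0.0333
finger_force: 30.0
```

play_rows:
  moves:
    - [[0,0,0],[0,0,0]]
    - [[0,0,0],[0,0,0]]
    - [[0,0,0],[0,0,0]]
    - [[0,0,0],[0,0,0]]
    - [[0,0,-10],[0,0,0]]
    - [[0,0,-30],[0,0,0]]
    - [[0,0,-50],[0,0,0]]
    - [[0,0,-45],[0,0,0]]
    - [[45,-8,0],[0,0,0]]
    - [[45,-8,0],[0,0,0]]
    - [[45,-8,0],[0,0,0]]
    - [[45,-8,0],[0,0,0]]
  gripper: 0.25

```text
clock: 44.9
tool_pos: [0.5026, 0.086, 0.1736]
tool_rot: [2.029, 2.398, 0.002]
ft_force: [0.8, 0.7, 1.1]
opening: 0.0545
finger_force: 0.0
```

play_rows:
  moves:
    - [[45,-5,0],[0,0,0]]
    - [[45,-5,0],[0,0,0]]
    - [[45,-5,0],[0,0,0]]
    - [[45,-5,0],[0,0,0]]
    - [[0,0,0],[0,0,0]]
    - [[0,0,0],[0,0,0]]

```text
clock: 45.5
tool_pos: [0.4535, 0.2593, 0.173]
tool_rot: [2.026, 2.4, 0.0]
ft_force: [0.1, -0.5, 0.4]
opening: 0.054
finger_force: 0.0
```

Run:
```python
from h import *
fulls();tub()
im=camera('side');print('side',blobs(im,105,130,130,60),proj('side',[*W(0,-87),.104]))
c=calibration('wrist');im=camera('wrist')
for b in blobs(im,105,130,130,50,60): print(b[:2],onz('wrist',*b[1],.09,c).round(4))
H=lambda p:onz('top',*p,.095).round(3)
print('pink/orange',H((253,211)),H((228,229)),H((264,242)))
plan([.4315,.3895,.15],TH-.3)
```

```text
blue [349.2, 190.6] 73 [ 0.5666 -0.0866  0.093 ]
blue [297.8, 198.7] 69 [0.5387 0.0845 0.093 ]
tub [ 0.5257 -0.414 ] sides [0.188 0.147 0.189 0.145] yaw 0.117 px [445.4 204.6]
side [(94, [324.6, 204.5], [320, 200, 10, 10]), (112, [335.9, 229.0], [331, 224, 11, 11]), (210, [390.1, 298.2], [383, 290, 15, 17])] (np.float64(324.73648492733), np.float64(204.51107703760476))
(1070, [315.7, 46.0]) [0.4291 0.3903 0.09  ]
pink/orange [0.497 0.232 0.095] [0.437 0.313 0.095] [0.395 0.194 0.095]
 t45.7 at [454.4 257.4 172.9] yaw 0.164 turn [ 0.    -0.     0.297] shift [127.9 -40.2  22.9] q7 -0.40 op 0.054 F [ 0.2 -0.   0.2]
```

play_rows:
  moves:
    - [[45,-0.5,0],[0,0,0]]
    - [[45,-0.5,0],[0,0,0]]
    - [[45,-0.5,0],[0,0,0]]
    - [[0,0,0],[0,0,0]]
    - [[0,0,30],[0,0,0]]
    - [[0,0,30],[0,0,0]]
    - [[0,0,20],[0,0,0]]
    - [[0,0,0],[0,0,0]]
    - [[0,0,0],[0,0,0]]

```text
clock: 46.6
tool_pos: [0.4305, 0.391, 0.0933]
tool_rot: [2.03, 2.397, 0.0]
ft_force: [-0.5, 0.8, -0.1]
opening: 0.0545
finger_force: 0.0
```

Run:
```python
from h import *
c=calibration('wrist');im=camera('wrist')
for b in blobs(im,105,130,130,50,60): print(b[:2],onz('wrist',*b[1],.09,c).round(4))
print(proj('wrist',[.4305,.3903,.09],c))
plan([.4305,.3903,.018],TH)
```

```text
(1856, [317.6, 220.0]) [0.4289 0.3936 0.09  ]
(np.float64(319.104958874413), np.float64(224.6764599949548))
 t46.6 at [430.8 391.6  94. ] yaw 0.166 turn [ 0.001 -0.001 -0.001] shift [-1.2 -0.5 76. ] q7 -0.56 op 0.054 F [ 0.3 -0.2  0.4]
```

play_rows:
  moves:
    - [[-1,0,20],[0,0,0]]
    - [[0,0,20],[0,0,0]]
    - [[0,0,15],[0,0,0]]
    - [[0,0,12],[0,0,0]]
    - [[0,0,7],[0,0,0]]
    - [[0,0,2],[0,0,0]]
    - [[0,0,0],[0,0,0]]

```text
clock: 47.35
tool_pos: [0.4301, 0.3909, 0.0169]
tool_rot: [2.029, 2.399, 0.001]
ft_force: [0.0, 0.4, -0.1]
opening: 0.0544
finger_force: 0.0
```

play_rows:
  moves:
    - [[0,0,0],[0,0,0]]
    - [[0,0,0],[0,0,0]]
    - [[0,0,0],[0,0,0]]
    - [[0,0,0],[0,0,0]]
    - [[0,0,0],[0,0,0]]
  gripper: -1

```text
clock: 47.85
tool_pos: [0.43, 0.3909, 0.0169]
tool_rot: [-2.029, -2.399, -0.001]
ft_force: [-0.4, -0.5, 2.4]
opening: 0.0332
finger_force: 30.0
```

play_rows:
  moves:
    - [[0,0,-10],[0,0,0]]
    - [[0,0,-30],[0,0,0]]
    - [[0,0,-50],[0,0,0]]
    - [[0,0,-50],[0,0,0]]
    - [[0,0,-20],[0,0,0]]
    - [[0,0,0],[0,0,0.14]]
    - [[0,0,0],[0,0,0.14]]
    - [[0,0,0],[0,0,0.14]]
    - [[0,0,0],[0,0,0.14]]
    - [[0,0,0],[0,0,0.14]]
    - [[0,0,0],[0,0,0]]
    - [[0,0,0],[0,0,0]]

```text
clock: 49.05
tool_pos: [0.4298, 0.3907, 0.1769]
tool_rot: [-2.725, -1.563, -0.0]
ft_force: [-0.1, 0.4, -0.8]
opening: 0.0333
finger_force: 30.0
```

Run:
```python
from h import *
plan([*W(.5,-29),.18],TH-.7)
```

```text
t49.0 at [429.8 390.7 176.9] yaw -0.529 turn [-0.    -0.     0.004] shift [-298.9  322.    -3.1] q7 -1.26 op 0.033 F [-0.1  0.4 -0.8]
```

play_rows:
  moves:
    - [[-29.9,32.2,0],[0,0,0]]
    - [[-29.9,32.2,0],[0,0,0]]
    - [[-29.9,32.2,0],[0,0,0]]
    - [[-29.9,32.2,0],[0,0,0]]
    - [[-29.9,32.2,0],[0,0,0]]
    - [[-29.9,32.2,0],[0,0,0]]
    - [[-29.9,32.2,0],[0,0,0]]
    - [[-29.9,32.2,0],[0,0,0]]
    - [[-29.9,32.2,0],[0,0,0]]
    - [[-29.9,32.2,0],[0,0,0]]
    - [[0,0,0],[0,0,0]]
    - [[0,0,0],[0,0,0]]

```text
clock: 50.25
tool_pos: [0.5552, -0.0316, 0.1766]
tool_rot: [2.728, 1.558, -0.0]
ft_force: [-0.3, 0.8, -0.2]
opening: 0.0334
finger_force: 30.0
```

play_rows:
  moves:
    - [[0,0,25],[0,0,0]]
    - [[0,0,25],[0,0,0]]
    - [[0,0,20],[0,0,0]]
    - [[0,0,10],[0,0,0]]
    - [[0,0,0],[0,0,0]]
    - [[0,0,0],[0,0,0]]

```text
clock: 50.85
tool_pos: [0.5557, -0.0298, 0.0974]
tool_rot: [2.727, 1.56, 0.001]
ft_force: [0.3, -0.2, -0.1]
opening: 0.0333
finger_force: 30.0
```

Run:
```python
from h import *
for i in range(2):
    plan([*W(.5,-29),.0369],TH-.7);camera('top')
```

```text
t50.9 at [555.7 -29.8  97.4] yaw -0.532 turn [ 0.    -0.001  0.001] shift [-0.6 -0.1 60.5] q7 -0.38 op 0.033 F [ 0.3 -0.2 -0.1]
 t50.9 at [555.9 -30.   97.6] yaw -0.532 turn [ 0.001 -0.001  0.001] shift [-0.6 -0.4 60.7] q7 -0.38 op 0.033 F [ 0.1 -0.1 -0.4]
```

play_rows:
  moves:
    - [[-0.4,0,8],[0,0,0]]
    - [[0,0,8],[0,0,0]]
    - [[0,0,6],[0,0,0]]
    - [[0,0,6],[0,0,0]]
    - [[0,0,6],[0,0,0]]
    - [[0,0,6],[0,0,0]]
    - [[0,0,6],[0,0,0]]
    - [[0,0,6],[0,0,0]]
    - [[0,0,4],[0,0,0]]
    - [[0,0,2],[0,0,0]]
    - [[0,0,0],[0,0,0]]

```text
clock: 52.05
tool_pos: [0.5549, -0.0308, 0.0383]
tool_rot: [-2.728, -1.558, 0.0]
ft_force: [-0.2, -0.0, 0.3]
opening: 0.0334
finger_force: 30.0
```

play_rows:
  moves:
    - [[0,0,2],[0,0,0]]
    - [[0,0,0],[0,0,0]]
    - [[0,0,0],[0,0,0]]

```text
clock: 52.35
tool_pos: [0.5554, -0.0308, 0.0369]
tool_rot: [2.728, 1.558, 0.001]
ft_force: [0.3, -0.1, 1.5]
opening: 0.0332
finger_force: 30.0
```

play_rows:
  moves:
    - [[0,0,0],[0,0,0]]
    - [[0,0,0],[0,0,0]]
    - [[0,0,0],[0,0,0]]
    - [[0,0,-10],[0,0,0]]
    - [[0,0,-30],[0,0,0]]
    - [[0,0,-50],[0,0,0]]
    - [[0,0,-50],[0,0,0]]
    - [[0,0,-30],[0,0,-0.14]]
    - [[0,0,0],[0,0,-0.14]]
    - [[0,0,0],[0,0,-0.14]]
    - [[0,0,0],[0,0,-0.14]]
    - [[0,0,0],[0,0,-0.14]]
  gripper: 0.1

```text
clock: 53.55
tool_pos: [0.555, -0.031, 0.2074]
tool_rot: [2.022, 2.404, 0.001]
ft_force: [0.1, -0.6, 0.5]
opening: 0.0478
finger_force: 0.0
```

Run:
```python
from h import *
fulls();tub()
im=camera('side');print('side',blobs(im,105,130,130,60),proj('side',[*W(0,-29),.104]))
print(blobs(im,-6,6,150,60,15)[:3])
plan([*W(90,0),.111],TH)
```

```text
blue [297.9, 198.7] 70 [0.5387 0.0842 0.093 ]
tub [ 0.5256 -0.4145] sides [0.189 0.146 0.189 0.144] yaw 0.117 px [445.5 204.6]
side [(173, [326.4, 208.3], [320, 200, 14, 18]), (114, [336.0, 228.9], [331, 224, 11, 11])] (np.float64(328.35327533966887), np.float64(212.03529680272717))
[(31, [315.3, 166.6], [314, 162, 4, 10]), (94, [323.7, 169.0], [319, 162, 9, 16]), (56, [262.7, 174.4], [259, 169, 8, 11])]
 t53.7 at [555.  -31.  207.1] yaw 0.163 turn [ 0.001 -0.    -0.004] shift [29.7 89.9 96.1] q7 0.24 op 0.048 F [0.7 0.3 0.3]
```

play_rows:
  moves:
    - [[10,30,0],[0,0,0]]
    - [[10,30,0],[0,0,0]]
    - [[10,30,0],[0,0,0]]
    - [[0,0,0],[0,0,0]]
    - [[0,0,30],[0,0,0]]
    - [[0,0,30],[0,0,0]]
    - [[0,0,20],[0,0,0]]
    - [[0,0,12],[0,0,0]]
    - [[0,0,4],[0,0,0]]
    - [[0,0,0],[0,0,0]]

```text
clock: 54.7
tool_pos: [0.6389, 0.0136, 0.111]
tool_rot: [2.03, 2.397, 0.0]
ft_force: [0.6, -0.2, 0.4]
opening: 0.0479
finger_force: 0.0
```

play_rows:
  moves:
    - [[0,0,0],[0,0,0]]
    - [[0,0,0],[0,0,0]]
    - [[0,0,0],[0,0,0]]
    - [[0,0,0],[0,0,0]]
    - [[0,0,0],[0,0,0]]
  gripper: -1

```text
clock: 55.2
tool_pos: [0.6389, 0.0137, 0.1107]
tool_rot: [2.029, 2.399, 0.0]
ft_force: [-0.1, 0.4, -0.8]
opening: 0.0156
finger_force: 0.0
```

Run:
```python
from h import *
plan([*W(0,0),.111],TH);print(observe()['finger_force'])
```

```text
t55.2 at [638.9  13.7 110.7] yaw 0.167 turn [ 0. -0. -0.] shift [ -0.6 -90.2  -0.3] q7 0.28 op 0.016 F [-0.1  0.4 -0.8]
0.0
```

Still closing; wait, then slide home.

play_rows:
  moves:
    - [[0,0,0],[0,0,0]]
    - [[0,0,0],[0,0,0]]

```text
clock: 55.4
tool_pos: [0.6384, 0.0137, 0.1106]
tool_rot: [-2.028, -2.398, 0.001]
ft_force: [-4.0, -0.5, 4.0]
opening: 0.0131
finger_force: 30.0
```

play_rows:
  moves:
    - [[0,-6,0],[0,0,0]]
    - [[0,-12,0],[0,0,0]]
    - [[0,-12,0],[0,0,0]]
    - [[0,-12,0],[0,0,0]]
    - [[0,-12,0],[0,0,0]]
    - [[0,-12,0],[0,0,0]]
    - [[0,-10,0],[0,0,0]]
    - [[0,-6,0],[0,0,0]]
    - [[0,-4,0],[0,0,0]]
    - [[0,-2,0],[0,0,0]]
    - [[0,0,0],[0,0,0]]

```text
clock: 56.5
tool_pos: [0.5517, -0.0008, 0.1106]
tool_rot: [-2.028, -2.398, 0.0]
ft_force: [-1.8, 1.0, 2.8]
opening: 0.0131
finger_force: 30.0
```

Run:
```python
from h import *
plan([*W(0,0),.111],TH);print(observe()['finger_force'])
```

```text
t56.5 at [551.7  -0.8 110.6] yaw 0.167 turn [-0.001 -0.    -0.   ] shift [-0.7 -1.8 -0.4] q7 0.23 op 0.013 F [-1.8  1.   2.8]
30.000568628311157
```

play_rows:
  moves:
    - [[0,-2,0],[0,0,0]]
    - [[0,-1,0],[0,0,0]]
    - [[0,-1,0],[0,0,0]]
    - [[0,0,0],[0,0,0]]
    - [[0,0,0],[0,0,0]]

```text
clock: 57.0
tool_pos: [0.5497, -0.0012, 0.1107]
tool_rot: [2.026, 2.397, 0.003]
ft_force: [9.6, 1.4, -5.5]
opening: 0.0132
finger_force: 30.0
```

Run:
```python
from h import *
plan([*W(0,0),.111],TH)
```

```text
t57.0 at [549.7  -1.2 110.7] yaw 0.167 turn [0.003 0.001 0.   ] shift [-0.7  0.2 -0.3] q7 0.23 op 0.013 F [ 9.6  1.4 -5.5]
```

play_rows:
  moves:
    - [[0,0,0],[0,0,0]]
    - [[0,0,0],[0,0,0]]
    - [[0,0,0],[0,0,0]]
    - [[0,0,0],[0,0,0]]
    - [[0,0,-25],[0,0,0]]
    - [[0,0,-50],[0,0,0]]
    - [[0,0,-50],[0,0,0]]
    - [[-40,0,-5],[0,0,0]]
    - [[-41,0,0],[0,0,0]]
    - [[-41,0,0],[0,0,0]]
    - [[-41,0,0],[0,0,0]]
    - [[0,0,0],[0,0,0]]
  gripper: -0.1

```text
clock: 58.2
tool_pos: [0.5739, -0.1692, 0.2406]
tool_rot: [2.037, 2.389, -0.004]
ft_force: [-0.8, -0.2, -0.6]
opening: 0.0391
finger_force: 0.0
```

play_rows:
  moves:
    - [[0,0,0],[0,0,-0.131]]
    - [[0,0,0],[0,0,-0.131]]
    - [[0,0,0],[0,0,-0.131]]
    - [[0,0,0],[0,0,-0.131]]
    - [[0,0,0],[0,0,-0.131]]
    - [[0,0,0],[0,0,-0.131]]
    - [[0,0,0],[0,0,-0.131]]
    - [[0,0,0],[0,0,-0.131]]
    - [[0,0,0],[0,0,-0.131]]
    - [[0,0,0],[0,0,-0.131]]
    - [[0,0,0],[0,0,0]]

```text
clock: 59.3
tool_pos: [0.575, -0.1621, 0.2404]
tool_rot: [-0.144, -3.138, -0.0]
ft_force: [0.2, -0.5, -0.3]
opening: 0.039
finger_force: 0.0
```

Run:
```python
from h import *
plan([.5765,-.1622,.156],TH+1.31)
w=camera('wrist');print(blobs(w,-6,6,140,50,100),proj('wrist',[.5765,-.1622,.226]))
t=camera('top');cv2.imwrite('pics/t4.png',cv2.resize(t[150:240,270:400,::-1],None,fx=5,fy=5,interpolation=cv2.INTER_CUBIC))
```

```text
t59.3 at [ 575.  -162.1  240.4] yaw 1.479 turn [ 0.    -0.     0.002] shift [-1.5  0.1 84.4] q7 1.79 op 0.039 F [ 0.2 -0.5 -0.3]
[(290, [406.9, 26.1], [376, 0, 61, 55]), (590, [117.0, 130.8], [104, 118, 28, 27]), (575, [129.9, 183.3], [117, 171, 27, 27]), (877, [318.3, 212.0], [310, 181, 18, 63])] (np.float64(318.84461389999854), np.float64(220.06282002550097))
```

View pics/t4.png

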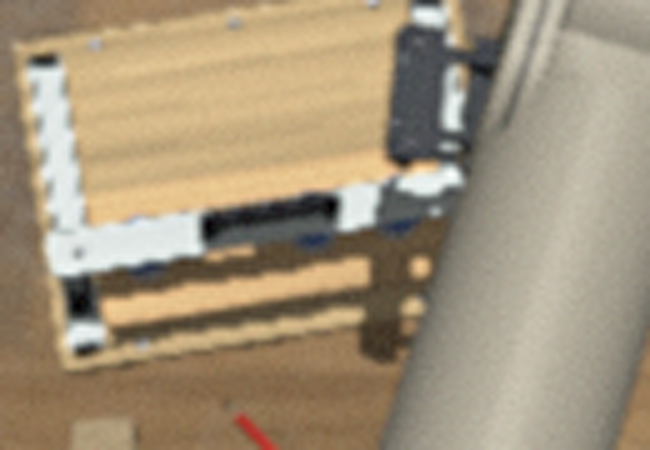

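play_rows:
  moves:
    - [[-1.5,0,20],[0,0,0]]
    - [[0,0,25],[0,0,0]]
    - [[0,0,20],[0,0,0]]
    - [[0,0,13],[0,0,0]]
    - [[0,0,6],[0,0,0]]
    - [[0,0,0],[0,0,0]]

```text
clock: 60.0
tool_pos: [0.5765, -0.1623, 0.1562]
tool_rot: [-0.149, -3.137, -0.0]
ft_force: [-0.3, 0.4, 0.3]
opening: 0.0393
finger_force: 0.0
```

play_rows:
  moves:
    - [[0,0,0],[0,0,0]]
    - [[0,0,0],[0,0,0]]
    - [[0,0,0],[0,0,0]]
    - [[0,0,0],[0,0,0]]
    - [[0,0,0],[0,0,0]]
    - [[0,0,0],[0,0,0]]
  gripper: -1

```text
clock: 60.6
tool_pos: [0.5768, -0.1629, 0.1569]
tool_rot: [0.148, 3.137, -0.001]
ft_force: [-0.1, -2.6, 1.4]
opening: 0.0118
finger_force: 30.0
```

play_rows:
  moves:
    - [[0,0,-2],[0,0,0]]
    - [[0,0,-2],[0,0,0]]
    - [[0,0,-2],[0,0,0]]
    - [[0,0,0],[0,0,0]]
    - [[0,0,0],[0,0,0]]

```text
clock: 61.1
tool_pos: [0.5765, -0.1627, 0.1612]
tool_rot: [-0.148, -3.137, 0.001]
ft_force: [6.0, -3.7, -13.8]
opening: 0.0118
finger_force: 30.0
```

play_rows:
  moves:
    - [[0,0,-1],[0,0,0]]
    - [[0,0,0],[0,0,0.131]]
    - [[0,0,0],[0,0,0.131]]
    - [[0,0,0],[0,0,0.131]]
    - [[0,0,0],[0,0,0.131]]
    - [[0,0,0],[0,0,0.131]]
    - [[0,0,0],[0,0,0.131]]
    - [[0,0,0],[0,0,0.131]]
    - [[0,0,0],[0,0,0.131]]
    - [[0,0,0],[0,0,0.131]]
    - [[0,0,0],[0,0,0.131]]
    - [[0,0,0],[0,0,0]]

```text
clock: 62.3
tool_pos: [0.5764, -0.1627, 0.1621]
tool_rot: [-2.035, -2.394, 0.002]
ft_force: [5.2, -4.4, -13.9]
opening: 0.012
finger_force: 30.0
```

Run:
```python
from h import *
plan([.5765,-.1622,.1452],TH);s=observe();print(s['ft_torque'],s['finger_force'])
```

```text
t62.3 at [ 576.4 -162.7  162.1] yaw 0.162 turn [-0.001  0.001 -0.005] shift [ 0.5  0.2 16.9] q7 0.57 op 0.012 F [  5.2  -4.4 -13.9]
[-1.04466652 -1.33180392 -0.03335208] 29.999337752815336
```

Let it down, 17 mm.

play_rows:
  moves:
    - [[0,0,2],[0,0,0]]
    - [[0,0,3],[0,0,0]]
    - [[0,0,3],[0,0,0]]
    - [[0,0,3],[0,0,0]]
    - [[0,0,3],[0,0,0]]
    - [[0,0,3],[0,0,0]]
    - [[0,0,1],[0,0,0]]
    - [[0,0,0],[0,0,0]]
    - [[0,0,0],[0,0,0]]

```text
clock: 63.2
tool_pos: [0.5765, -0.1627, 0.1452]
tool_rot: [2.029, 2.398, -0.001]
ft_force: [3.8, -4.8, -6.8]
opening: 0.0119
finger_force: 30.0
```

play_rows:
  moves:
    - [[0,0,1],[0,0,0]]
    - [[0,0,1],[0,0,0]]
    - [[0,0,0],[0,0,0]]

```text
clock: 63.5
tool_pos: [0.5769, -0.1628, 0.145]
tool_rot: [2.029, 2.398, 0.001]
ft_force: [-2.5, -1.9, 8.5]
opening: 0.0119
finger_force: 30.0
```

play_rows:
  moves:
    - [[0,0,0],[0,0,0]]
    - [[0,0,0],[0,0,0]]
    - [[0,0,0],[0,0,0]]
    - [[0,0,0],[0,0,0]]
    - [[0,0,0],[0,0,0]]
    - [[0,0,-20],[0,0,0]]
    - [[0,0,-40],[0,0,0]]
    - [[0,0,-40],[0,0,0]]
    - [[0,0,0],[0,0,0]]
  gripper: -0.3

```text
clock: 64.4
tool_pos: [0.5787, -0.1635, 0.2488]
tool_rot: [2.025, 2.394, 0.007]
ft_force: [0.4, -0.3, 0.8]
opening: 0.0302
finger_force: 0.0
```

play_rows:
  moves:
    - [[-20,-45,0],[0,0,0]]
    - [[-20,-45,0],[0,0,0]]
    - [[-20,-45,0],[0,0,0]]
    - [[0,0,0],[0,0,0]]
    - [[0,0,0],[0,0,0]]

```text
clock: 64.9
tool_pos: [0.4529, -0.2444, 0.2437]
tool_rot: [2.031, 2.397, 0.004]
ft_force: [-0.3, 0.1, 1.1]
opening: 0.0308
finger_force: 0.0
```

Run:
```python
from h import *
im=camera('side');print(blobs(im,-6,6,150,60,15)[:6],'blue',blobs(im,105,130,130,60));print(proj('side',[*W(0,-163),.200]))
a=cv2.resize(im[150:340,255:420,::-1],None,fx=3.1,fy=3.1,interpolation=cv2.INTER_CUBIC);cv2.imwrite('pics/s9.png',a)
t=camera('top');print(blobs(t,-8,8,130,50,30));tub()
```

```text
[(23, [328.9, 135.7], [327, 129, 5, 13]), (90, [322.0, 170.9], [318, 163, 10, 15]), (56, [262.7, 174.4], [259, 169, 8, 11]), (57, [341.9, 172.9], [338, 169, 9, 8]), (64, [165.1, 190.5], [162, 182, 8, 14]), (75, [383.3, 239.3], [370, 231, 28, 17])] blue [(50, [323.0, 209.0], [320, 201, 8, 17]), (31, [332.3, 229.9], [331, 225, 4, 10])]
(np.float64(319.9527549263761), np.float64(168.77792163692357))
[(43, [368.6, 35.9], [366, 32, 6, 9]), (162, [497.8, 122.8], [486, 119, 26, 8]), (64, [375.3, 181.9], [369, 179, 14, 7]), (64, [599.1, 203.8], [592, 200, 16, 10]), (108, [331.0, 247.5], [317, 233, 29, 31])]
tub [ 0.4793 -0.3775] sides [0.288 0.239 0.288 0.233] yaw -0.019 px [435.  218.5]
```

View pics/s9.png

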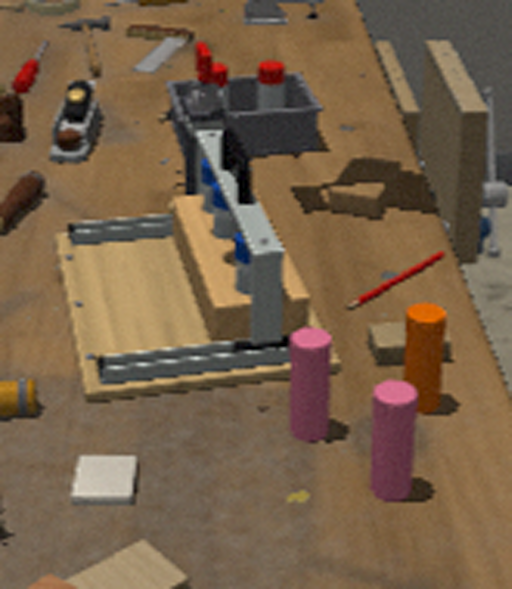

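```bash
python3 -c "
from workcell import *
print(sign_off())"
```

```text
the job is handed in; nothing more can be done
None
```

The job is handed in: both empties stand in the tub, the three full vials are seated in holes 0, 1 and 3, the keeper is home against its stop, and the pin is back down at its starting height. I never handled the look-alikes or the bystanders.

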